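Open the slant-faced grinder for a wheel change

TASK

Open the little grinder so that its wheel can be changed: draw the sliding guard up the sloping face by its hinged bar and hang the slot of the bar over the catch, so that the guard stays up by itself, and do not let it slam down. Then turn the round cover anticlockwise to its stop, draw it off square to the sloping face, and set it down gently, right way up, on the floor of the small tin tray. Do not shift the screwdriver or the brass block.

Things in the scene. Friction and masses are not known exactly. Their poses are not given: they have to be found in the camera images.
- grinder: grey bench grinder with a sloping face, 260 x 132 mm on the bench, housing 147 mm high, bolted down. Origin: at bench level under the housing; z up, x level, from the low front towards the high back, y across. Its face rises towards +x at 28 degrees to the level, so 'out of the face' is 28 degrees from vertical, leaning to -x; 'up the face' and 'out of the face' below are these directions.
- mouth (a point): point on the sloping face where the axis of the round cover meets it, 65 mm above the bench; axes as the grinder's. The axis stands square out of the face. Two rails, 8 mm high, run up the face 44 mm either side of it.
- guard (a joint): travel of the guard up the face, m: 0 down over the cover, 0.085 at its upper end. Sheet bridge with a clear window, 68 mm along the face, 104 mm across, top 43 mm out of the face; about 0.45 kg with its bar, runs easily and falls by itself. Hung on the catch it rests at 0.071; the slot drops over the catch with the guard anywhere from 0.071 to 0.077.
- bar (a joint): angle of the slotted bar, rad: 0 lying parallel to the face (it falls there by itself, onto a stop), growing to 0.8 as its free end is lifted off the face. Flat bar 18 mm wide, 6 mm thick, hinged across the guard's upper edge, 34 mm up the face from the mouth (guard down) and 48 mm out of it. The free end points up the face.
- bar_knob (a point): middle of the black upright knob at the free end of the bar, 15 mm thick, rising from 3 to 33 mm above the bar's mid plane; this point is 88 mm from the hinge along the bar and 19 mm above the mid plane. Pinched across the face it can pivot between the fingers as the bar tips.
- bar_slot (a point): middle of the slot in the bar, 45 mm from the hinge; the slot is 11 mm long and 8 mm wide.
- catch (a point): top of the catch tooth, 153 mm up the face from the mouth and 55 mm out of it. Upright tooth 5 x 5 mm, 10 mm higher than the underside of a bar at 0: lift the bar about 0.3 rad to pass over it, then lower it so that the tooth stands in the slot and the slot's far end bears on the tooth.
- cover: round aluminium bayonet cover, 46 mm across, over the mouth, under the guard; skirt and disc 19.5 mm high; 0.08 to 0.17 kg. Origin: centre of its open rim, 1 mm off the face; z out along its axis. L-slots in its skirt hold it on two pins: pulling alone will not free it, but turned anticlockwise (seen from outside) to its stop it comes straight off along its axis.
- cover_grip (a point): middle of the cover's grip bar, on its axis, 27 mm from the rim. Bar 40 x 12 mm, its top 35.5 mm from the rim; cover x runs along it (at first up the face). The stop lies 18 to 52 degrees of turn away, different each time and not measured: feel for it. The cover is free within the last 9 degrees before the stop; hard turning against the stop makes it bind.
- tray: small rusty tin tray, 60 x 90 x 20 mm, loose. Origin: centre of its underside; x along the 60 mm side, z up. Floor and walls 2 mm thick, so inside it is 56 x 86 mm.
- screwdriver_amber: screwdriver with an amber handle, 208 mm long, lying on the bench; to be left alone.
- brass_block: brass padlock body without shackle, 24 x 38 x 42 mm, standing on the bench; to be left alone.

How it is judged:
On the way, in this order (a step that is already met when the one before it is completed fails the run):
1. the guard hangs by its bar on the catch, out of hand (value of joint guard above 0.066 m and value of joint bar below 0.08 rad and contact force between the fingers and anything else below 0.3 N), for 0.3 s.
2. the cover is off the grinder while the guard hangs (distance between cover and mouth above 0.05 m and value of joint guard above 0.066 m), for 0.2 s.
At the end, for the whole second after the job is handed in: The guard still hangs on the catch (travel over 66 mm, bar down within 0.08 rad) and the cover stands at rest, released, right way up (within 7 degrees) on the tray's floor (rim within 7 mm of the tray's underside level, axis within 30 mm of the tray's middle) (value of joint guard above 0.066 m and value of joint bar below 0.08 rad and z of cover in the frame of tray between -0.002 and 0.007 m and horizontal distance between cover and tray below 0.03 m and angle between cover's own z axis and vertical below 0.12 rad and linear speed of cover below 0.02 m/s and angular speed of cover below 0.2 rad/s); the robot touches nothing.
It fails at once if the guard slammed down (faster than 0.6 m/s) (velocity of joint guard below -0.6 m/s).
It fails at once if the cover was dropped or thrown into the tray (horizontal distance between cover and tray below 0.05 m and z of cover in the frame of tray below 0.06 m and linear speed of cover above 0.7 m/s).
It fails at once if the screwdriver or the brass block was shifted over 30 mm (distance of any of screwdriver_amber, brass_block from where it was at the start of the episode above 0.03 m).
It also fails if it takes over 54 s, if anything falls off the work surface, if the arm or the gripper's body presses on something with over 40 N, if the wrist force passes 120 N, or if a joint passes its speed limit or range.

ROBOT

A 7-joint arm with a two-finger parallel gripper is mounted at the origin on a cart in front of the work surface, level with it; the furniture and walls round the work are solid. World frame = base frame: x ahead of the robot, y to its left, z up, the work surface at z = 0. Lengths are in m, angles in rad, forces in N, time in s.
With the tool pointing down it reaches from about 0.425 to 0.95 m from the base axis. Payload 4.7 kg.
Tool frame: the origin (TCP) lies midway between the tips of the shut fingers; the grasp point (between the pads) lies 19 mm behind it; y points along the fingers, z is the direction in which the jaws open and shut, and the axes are right-handed (so a half turn about y gives the same grasp; the last joint's range is limited). The gripper opens to 85 mm and grips with 20 to 120 N. Pads are 22 mm wide; open, the fingers measure 114 mm over their backs; the gripper's body (76 mm by 85 mm) begins 54 mm behind the grasp point. The pads swing forward as they close: fully open they stand 13 mm farther back than shut.
Start: joints at [-1.205, 0.469, -0.049, 1.532, 0.024, 1.141, -0.082], TCP at [0.26, 0.623, 0.231] pointing down, gripper open.
Joint ranges: [-2.59, 2.59], [-0.33, 1.99], [-1.39, 1.29], [0.1, 2.45], [-1.04, 4.18], [0.21, 1.99], [-2.66, 2.66]. Speed limits (rad/s): [2.57, 2.57, 3.14, 3.14, 3.14, 3.14, 3.14].

INTERFACE

Orientations are given as a unit quaternion [w, x, y, z].
In Python, from station import r, cams gives the robot as it stands.
- The arm moves only by the tool move_arm, never from a script. Its arguments are lists of equal length, an entry for each row: "jaw": the opening, from 0 (shut) to 1 (fully open); "xyz": the shift along the tool's x, y, z in mm, a list of three; "dr": the turn, a rotation vector about the tool's x, y, z in rad, a list of three. In form: {"jaw": [jaw, ...], "xyz": [[dx, dy, dz], ...], "dr": [[wx, wy, wz], ...]}. A call has 1 to 20 rows; each row is the pose to reach, as a shift and turn from the pose measured when the call began, along the tool's axes at that moment; what a row does not reach only later rows make up. A row lasts 1/10 s, in which the tool goes at most 50 mm and 8.59 degrees, less where a joint would pass 70% of its speed; a pose out of reach is approached as far as the arm can. A call with a gripper value outside its range is refused whole. The fingers move at their own pace and stop on an object; the grip force is fixed at half the most. Time passes only in rows, so rows that repeat a pose let the fingers close. It gives the time, the measured TCP pose, the force and the opening at its end, in the units of the state.
- r.state(): the state, without advancing time (a new reading comes with each control period).
- cams.capture(name): name is "scene" or "top" or "wrist"; returns a dict with "img" (400x640x3 uint8, blue, green, red), "range_z" (400x640 float32, m along the optical axis (not along the pixel's ray), 0 where there is no reading), "fx", "fy", "cx", "cy" (pixels), "eye" and "attitude" of the camera in the world. Camera axes: x right, y down, z forward; pixel columns grow to the right and rows downward; lengths in m; the calibration is good to about 2 mm. A picture is of the moment at which its call begins.
- r.hand_in(): hands the job in, once; it reports no verdict.
The state is a dict: "time": time; "qpos": joint angles; "joint_velocities": joint speeds; "joint_efforts": joint torques, N m; "eef_pos": TCP position; "orientation": TCP orientation; "wrist_force": force on the tool from outside, world axes, zero at the start; "ft_torque": the same for the moment, N m; "gripper_width": opening from 0.0 (shut) to 1.0 (fully open).
Only numpy, scipy, OpenCV 4.12 (cv2) and the standard library are available. Lean on these libraries where they do the work, as an engineer would, in place of code of your own. Each camera call takes 0.05 s, during which the arm holds its last target.

## Working session

There is one attempt and no reset: what is moved stays moved. The work goes in short steps, Python scripts to look and compute and a tool call to move; the robot and the scene stay as the last step left them, time stands still between calls to the robot, and variables do not carry over. Pictures are saved under pics/ and viewed, and the job is handed in when it is done.

Besides the shell and the picture viewer there is one more tool, called after "Call:" in YAML: its name, and indented under it one key for each argument. move_arm: Moves the arm, as the interface text tells. Its arguments: {"type":"object","properties":{"jaw":{"type":"array","items":{"type":"number"}},"xyz":{"type":"array","items":{"type":"array","items":{"type":"number"}}},"dr":{"type":"array","items":{"type":"array","items":{"type":"number"}}}},"required":["jaw","xyz","dr"]}

```bash
ls; mkdir -p pics
python3 - <<'E'
from station import r,cams
import cv2,numpy as np
s=r.state();print(s)
for n in ["scene","top","wrist"]:
    c=cams.capture(n);cv2.imwrite(f"pics/{n}0.png",c["img"]);np.savez(f"{n}0.npz",**c)
    print(n,c["fx"],c["cx"],c["cy"],c["eye"],c["attitude"])
E
```

```text
pics
{'time': 0.0, 'qpos': array([-1.20494396,  0.46945894, -0.04858099,  1.53373308,  0.02407565,
        1.14099343, -0.08229827]), 'joint_velocities': array([-1.80090782e-03,  1.33305785e-03, -1.02015766e-03, -1.15504830e-03,
        2.77183282e-04,  2.63114455e-05, -9.41759436e-05]), 'joint_efforts': array([ 5.33806851e-04, -5.10329282e+01, -4.66691726e-02, -2.37712330e+01,
        1.05770896e-02,  7.44717516e-03,  1.36705529e-05]), 'eef_pos': array([0.25935175, 0.62253292, 0.230233  ]), 'orientation': array([-0.69267836,  0.69407842, -0.13877615,  0.13853889]), 'wrist_force': array([-0.24980819,  0.08534435,  0.22140683]), 'ft_torque': array([ 0.0233506 ,  0.05060557, -0.03681359]), 'gripper_width': 0.9984873322819109}
scene 383.9694715758846 323.8406443176644 204.33967376151014 [-0.00569832 -0.57191172  0.65997724] [-0.41788383  0.83381618 -0.32669341  0.15295453]
top 393.4413779346359 325.38560096939085 194.15831590038823 [ 0.26170929 -0.04599043  1.0542242 ] [ 0.0754256  -0.70240615  0.70516843 -0.06061407]
wrist 291.83241723340075 319.9931723467777 200.80405498957927 [0.19619136 0.65025843 0.37409214] [0.11435255 0.82409691 0.54966346 0.0752187 ]
```

View pics/scene0.png

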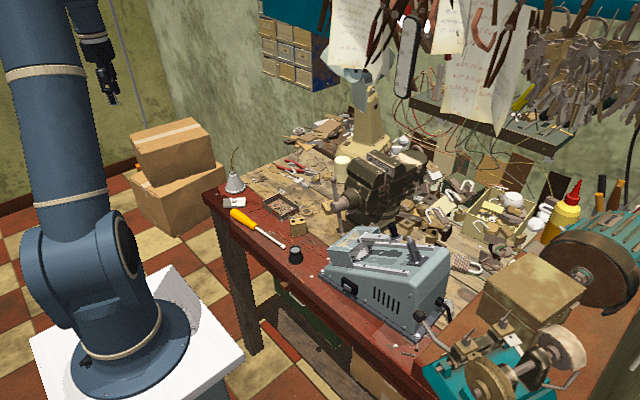

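View pics/top0.png

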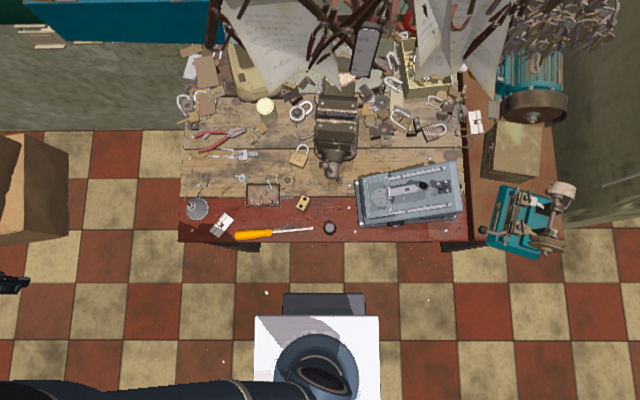

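View pics/wrist0.png

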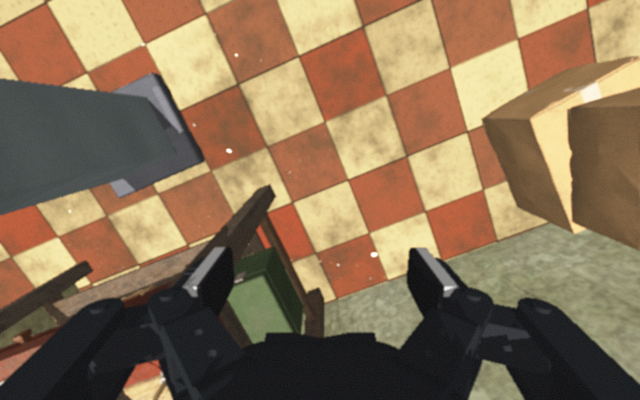

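```bash
cat > h.py <<'E'
import numpy as np,cv2
from scipy.spatial.transform import Rotation as R
def q2r(q): return R.from_quat([q[1],q[2],q[3],q[0]])
def cloud(c):
    z=c["range_z"];h,w=z.shape;u,v=np.meshgrid(np.arange(w),np.arange(h))
    p=np.stack([(u-c["cx"])/c["fx"]*z,(v-c["cy"])/c["fy"]*z,z],-1)
    return p@q2r(c["attitude"]).as_matrix().T+c["eye"]
def proj(c,P):
    p=(np.atleast_2d(P)-c["eye"])@q2r(c["attitude"]).as_matrix()
    return np.stack([p[:,0]/p[:,2]*c["fx"]+c["cx"],p[:,1]/p[:,2]*c["fy"]+c["cy"]],-1)
def crop(c,u0,u1,v0,v1,f,name):
    cv2.imwrite(name,cv2.resize(c["img"][v0:v1,u0:u1],None,fx=f,fy=f,interpolation=cv2.INTER_CUBIC))
E
python3 - <<'E'
from h import *
t=dict(np.load("top0.npz"));s=dict(np.load("scene0.npz"))
crop(t,345,475,150,235,6,"pics/tc.png");crop(s,310,460,210,340,5,"pics/sc.png");crop(t,180,345,170,250,4.8,"pics/tc2.png")
C=cloud(t)
for uv in [(263,195),(302,202),(270,233),(400,200),(360,200),(455,200),(300,150)]: print(uv,C[uv[1],uv[0]])
C=cloud(s)
for uv in [(283,205),(298,225),(265,230),(360,270)]: print(uv,C[uv[1],uv[0]])
E
```

```text
(263, 195) [4.66095487e-01 1.46856878e-01 3.01389464e-04]
(302, 202) [0.43881919 0.03636554 0.04161676]
(270, 233) [0.36044875 0.12235911 0.01664432]
(400, 200) [ 0.43509951 -0.21196132  0.08403662]
(360, 200) [ 0.44869231 -0.11727498  0.01138868]
(455, 200) [ 0.42324796 -0.32887808  0.14629054]
(300, 150) [ 0.59532542  0.04721392 -0.0052102 ]
(283, 205) [0.48417724 0.15707593 0.00120551]
(298, 225) [0.43412998 0.02496618 0.03710406]
(265, 230) [ 0.3849103   0.1053378  -0.00077625]
(360, 270) [ 0.39922385 -0.21902582  0.08935963]
```

View pics/tc.png

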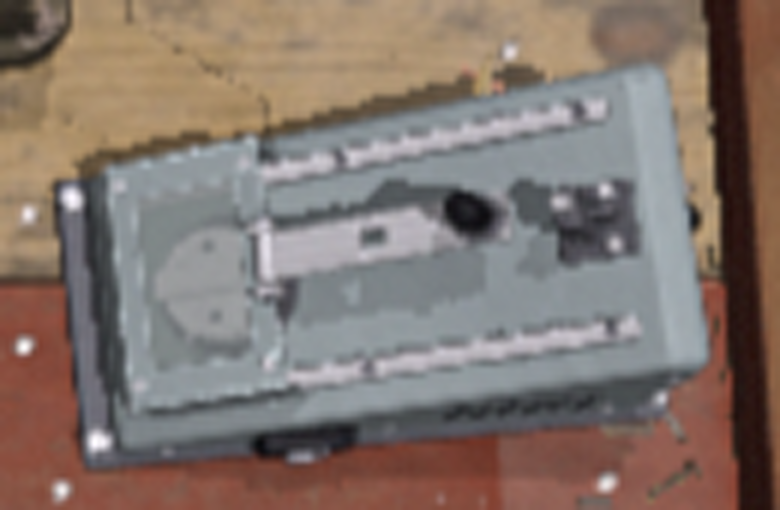

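View pics/sc.png

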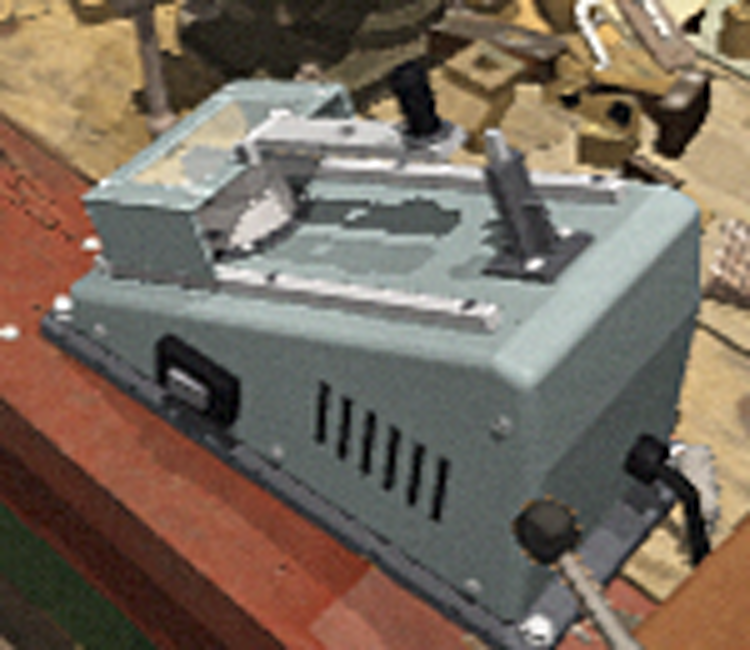

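View pics/tc2.png

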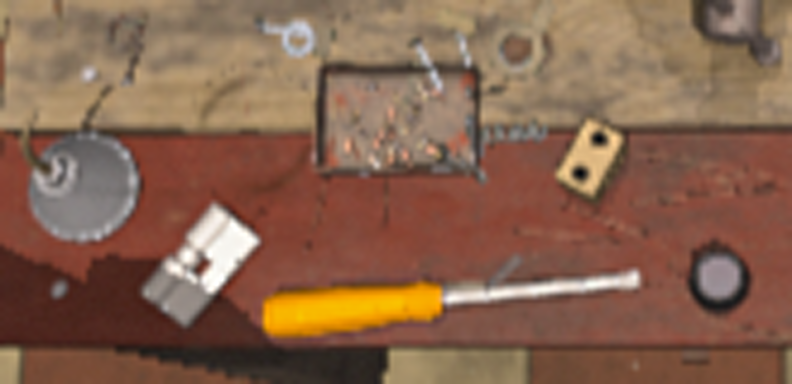

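```bash
cat >> h.py <<'E'
A28=np.radians(28)
def gframe(p):
    mx,my,psi=p
    h=np.array([np.cos(psi),np.sin(psi),0]);z=np.array([0,0,1.])
    up=np.cos(A28)*h+np.sin(A28)*z; out=-np.sin(A28)*h+np.cos(A28)*z
    return np.array([mx,my,.065]),up,np.cross(out,up),out   # y across = z x x
def gpt(p,a,y,n):
    M,up,ac,out=gframe(p); return M+a*up+y*ac+n*out
E
python3 - <<'E'
from h import *
from scipy.optimize import least_squares
t=dict(np.load("top0.npz"));s=dict(np.load("scene0.npz"))
obs=[(t,(423,184.2),(.122,0,.081)),(t,(407.2,189.3),(.079,0,.051)),(s,(391.6,224),(.122,0,.081)),(s,(408.4,237),(.153,0,.055)),(s,(379.4,236),(.079,0,.051))]
f=lambda p:np.concatenate([(proj(c,gpt(p,*q))[0]-uv) for c,uv,q in obs])
o=least_squares(f,[.43,-.2,-1.5]);print(o.x,f(o.x).reshape(-1,2).round(1))
print(proj(t,gpt(o.x,.153,0,.055)))
# plane & depth check
for c in (t,s):
    C=cloud(c).reshape(-1,3)
    M,up,ac,out=gframe(o.x);L=(C-M)@np.stack([up,ac,out],1)
    m=(L[:,0]>.07)&(L[:,0]<.13)&(abs(L[:,1])<.04)&(abs(L[:,2])<.012)
    P=C[m];cen=P.mean(0);n=np.linalg.svd(P-cen)[2][2];n*=np.sign(n[2]);print(m.sum(),n,np.degrees(np.arccos(n[2])),'yaw',np.arctan2(-n[1],-n[0]),'face off',np.median(L[m][:,2]))
    # guard top
    m=(abs(L[:,0])<.04)&(abs(L[:,1])<.06)&(abs(L[:,2]-.043)<.01)
    Q=L[m];print('guard top',np.percentile(Q,[2,50,98],axis=0).round(4).tolist())
    m=(abs(L[:,0]-.122)<.02)&(abs(L[:,1])<.02)&(L[:,2]>.07)
    print('knob top',m.sum(),np.median(L[m],0))
np.save("p.npy",o.x)
M,up,ac,out=gframe(o.x);print(M,up,ac,out)
# housing z max & extent
C=cloud(t).reshape(-1,3);L=(C-M)
hh=np.array([up[0],up[1]])/np.cos(A28);yy=np.array([-hh[1],hh[0]])
l=np.stack([L[:,:2]@hh,L[:,:2]@yy,C[:,2]],1)
m=(abs(l[:,0])<.3)&(abs(l[:,1])<.09)&(l[:,2]>.12)&(l[:,2]<.16)&(l[:,0]>.14);print(np.percentile(l[m],[1,99],axis=0))
E
```

```text
[ 0.44764472 -0.17424106 -1.50890803] [[-0.8 -0.4]
 [ 0.4 -0.5]
 [-0.4  0.2]
 [ 0.1  0.2]
 [-0.1  0.9]]
[[438.94979427 183.39812434]]
634 [-0.04375141  0.46875065  0.88224636] 28.08546094351922 yaw -1.4777297456111793 face off 0.0005641175050936228
guard top [[-0.0347, -0.0541, 0.0395], [-0.0004, -0.005, 0.0432], [0.0339, 0.0466, 0.0511]]
knob top 38 [ 0.1214242  -0.00289354  0.07959419]
462 [-0.04277896  0.46205084  0.88582108] 27.64726691380696 yaw -1.478474560541561 face off 0.002339832063217335
guard top [[-0.0338, -0.0544, 0.0343], [0.0003, -0.0156, 0.0447], [0.0346, 0.0482, 0.0513]]
knob top 58 [ 0.12422973 -0.00371077  0.07780628]
[ 0.44764472 -0.17424106  0.065     ] [ 0.05460924 -0.88125722  0.46947156] [0.99808553 0.06184879 0.        ] [-0.02903625  0.46857277  0.88294759]
[[ 0.140584   -0.08531509  0.12194053]
 [ 0.29962341  0.08820904  0.15491468]]
```

Run:
```python
from h import *
from scipy.optimize import least_squares
t=dict(np.load("top0.npz"));s=dict(np.load("scene0.npz"))
obs=[(t,(423,184.2),(.122,0,.081)),(t,(407.2,189.3),(.079,0,.051)),(s,(391.6,224),(.122,0,.081)),(s,(408.4,237),(.153,0,.055)),(s,(379.4,236),(.079,0,.051))]
rl=[((389.2,178),.044),((445.8,167.8),.044),((393.3,213),-.044),((451.3,204.2),-.044)]
f=lambda p:np.concatenate([(proj(c,gpt(p[:3],*q))[0]-uv) for c,uv,q in obs]+[proj(t,gpt(p[:3],p[3+i],y,.008))[0]-uv for i,(uv,y) in enumerate(rl)]+[[(p[2]+1.478)/.02]])
o=least_squares(f,[.43,-.2,-1.5,.04,.18,.04,.18]);print(o.x.round(4),f(o.x)[:-1].reshape(-1,2).round(1))
p=o.x[:3]
for c in (t,s):
    C=cloud(c).reshape(-1,3)
    M,up,ac,out=gframe(p);L=(C-M)@np.stack([up,ac,out],1)
    for y in (.044,-.044):
      for a0 in (.05,.14):
        m=(abs(L[:,0]-a0-.02)<.02)&(abs(L[:,1]-y)<.015)&(abs(L[:,2]-.009)<.0035)
        print('rail',y,a0,m.sum(),np.mean(L[m][:,1]).round(4),end=' ')
    m=(abs(L[:,0])<.03)&(abs(L[:,1])<.065)&(abs(L[:,2]-.043)<.004)
    Q=L[m];print('guard y',np.percentile(Q[:,1],[1,99]).round(4),np.median(Q[:,2]))
    m=(abs(L[:,0]-.122)<.02)&(abs(L[:,1])<.02)&(L[:,2]>.07)
    print('knob top',m.sum(),np.median(L[m],0))
np.save("p.npy",p)
C=cloud(t)
for c in(t,s):
  C=cloud(c).reshape(-1,3)
  m=(abs(C[:,0]-.47)<.06)&(abs(C[:,1]-.15)<.07)&(C[:,2]>.012)&(C[:,2]<.03)
  q=C[m];print('tray rim',m.sum(),np.percentile(q,[2,98],axis=0),cv2.minAreaRect(q[:,:2].astype(np.float32)))
```

```text
[ 0.446  -0.1744 -1.4901  0.0229  0.1638  0.0228  0.1642] [[-0.8 -0.3]
 [ 0.5 -0.2]
 [-0.4  0.3]
 [ 0.2  0.1]
 [-0.3  1.1]
 [ 0.1  0.3]
 [-0.1 -0.5]
 [-0.  -0.3]
 [-0.  -0.3]]
rail 0.044 0.05 51 0.0427 rail 0.044 0.14 33 0.0429 rail -0.044 0.05 53 -0.045 rail -0.044 0.14 34 -0.0446 guard y [-0.0523  0.0499] 0.04312302210129602
knob top 38 [ 0.12127476 -0.00249478  0.0796073 ]
rail 0.044 0.05 57 0.0424 rail 0.044 0.14 49 0.0427 rail -0.044 0.05 64 -0.0451 rail -0.044 0.14 51 -0.0449 guard y [-0.0521  0.0506] 0.044931593577061585
knob top 58 [ 0.12413792 -0.00348038  0.07788003]
tray rim 106 [[0.43485389 0.09143996 0.01225484]
 [0.51816374 0.19128244 0.02075243]] ((0.47977855801582336, 0.13837787508964539), (0.10611437261104584, 0.0903179943561554), 89.88143157958984)
tray rim 211 [[0.43530676 0.0968462  0.01214804]
 [0.51105252 0.1927972  0.02208537]] ((0.47747376561164856, 0.13858427107334137), (0.11127758771181107, 0.08490689843893051), 89.9559326171875)
```

```bash
cat >> h.py <<'E'
P0=np.array([.4452,-.1744,-1.488])
def tgt(a,y,n,spin=0,sgn=1,p=P0):
    """tool pose with TCP at (a,y,n); tool y=-out, z=sgn*ac; spin = ccw turn about out"""
    M,up,ac,out=gframe(p)
    Y=-out;Z=sgn*ac;X=np.cross(Y,Z)
    Rm=R.from_rotvec(spin*out)*R.from_matrix(np.stack([X,Y,Z],1))
    return gpt(p,a,y,n),Rm
def delta(s,pos,Rm):
    Rc=q2r(s["orientation"])
    return Rc.inv().apply(pos-s["eef_pos"])*1000,(Rc.inv()*Rm).as_rotvec()
def loc(s,p=P0):
    M,up,ac,out=gframe(p);return (s["eef_pos"]-M)@np.stack([up,ac,out],1)*1000
E
python3 - <<'E'
from h import *
from station import r
s=r.state();Rc=q2r(s["orientation"]);print(Rc.as_matrix().round(3))
for sg in (1,-1):
    for sp in(0,):
        d=delta(s,*tgt(.122,0,.15,sp,sg));print(sg,d[0].round(1),d[1].round(3))
print(Rc.inv().apply([.5-.26,.3-.623,.38-.231])*1000,tgt(.122,0,.15)[0])
t=dict(np.load("top0.npz"))
D=q2r(t["attitude"]).as_matrix()
for u,v in [(318,65),(482,65),(485,175),(315,172)]:
    d=D@np.array([(u/4.8+180-t["cx"])/t["fx"],(v/4.8+170-t["cy"])/t["fy"],1]);k=(.02-t["eye"][2])/d[2];print((t["eye"]+k*d).round(4))
E
```

```text
[[ 0.923 -0.001  0.385]
 [-0.385 -0.001  0.923]
 [ 0.    -1.    -0.002]]
1 [ 495.2  -23.1 -697.5] [-0.266  1.071 -0.438]
-1 [ 495.2  -23.1 -697.5] [-0.498 -2.001  0.302]
[ 345.77512405 -148.66512337 -206.07824894] [ 0.44828468 -0.2115711   0.25471767]
[0.4941 0.1896 0.02  ]
[0.4935 0.097  0.02  ]
[0.4308 0.094  0.02  ]
[0.433  0.1891 0.02  ]
```

Call:
move_arm:
  jaw: [1,1,1,1,1,1,1,1,1,1,1,1,1,1,1,1,1,1,1,1]
  xyz:
    - [40,-18,-23]
    - [80,-36,-46]
    - [120,-54,-69]
    - [160,-72,-92]
    - [200,-90,-115]
    - [240,-108,-138]
    - [280,-126,-161]
    - [320,-140,-184]
    - [346,-149,-206]
    - [370,-130,-246]
    - [390,-120,-290]
    - [405,-110,-335]
    - [420,-100,-380]
    - [430,-90,-425]
    - [440,-80,-470]
    - [450,-70,-515]
    - [460,-60,-560]
    - [470,-50,-605]
    - [480,-40,-650]
    - [495,-23,-697]
  dr:
    - [0,0,0]
    - [0,0,0]
    - [0,0.1,0]
    - [0,0.2,0]
    - [0,0.3,0]
    - [0,0.4,0]
    - [0,0.5,0]
    - [0,0.6,0]
    - [0,0.7,0]
    - [0,0.8,0]
    - [0,0.9,0]
    - [-0.04,0.93,-0.07]
    - [-0.08,0.96,-0.14]
    - [-0.12,0.99,-0.21]
    - [-0.16,1.02,-0.28]
    - [-0.2,1.04,-0.35]
    - [-0.25,1.06,-0.4]
    - [-0.266,1.071,-0.438]
    - [-0.266,1.071,-0.438]
    - [-0.266,1.071,-0.438]

```text
time: 2.15
eef_pos: [0.4482, -0.21, 0.2552]
orientation: [-0.39, 0.62, -0.338, 0.59]
wrist_force: [0.8, -0.5, -0.4]
gripper_width: 1.0
```

Run:
```python
from h import *
from station import r,cams
s=r.state();print(s["qpos"].round(2),loc(s).round(1))
for a in [(.122,0,.08),(.122,0,.058)]:
    d=delta(s,*tgt(*a));print(d[0].round(1),d[1].round(3))
w=cams.capture("wrist");cv2.imwrite("pics/w1.png",w["img"])
for a in [(.122,0,.081),(.153,0,.055),(.079,0,.051)]:print(proj(w,gpt(P0,*a)).round(1))
```

```text
[-0.46  0.09  0.56  2.1   0.54  0.95 -0.14] [1.208e+02 1.000e-01 1.511e+02]
[ 1.2 71.1 -0.2] [-0.002  0.001 -0.   ]
[ 1.2 93.1 -0.3] [-0.002  0.001 -0.   ]
[[319.5 213.2]]
[[319.5 237.3]]
[[319.5 152.7]]
```

View pics/w1.png

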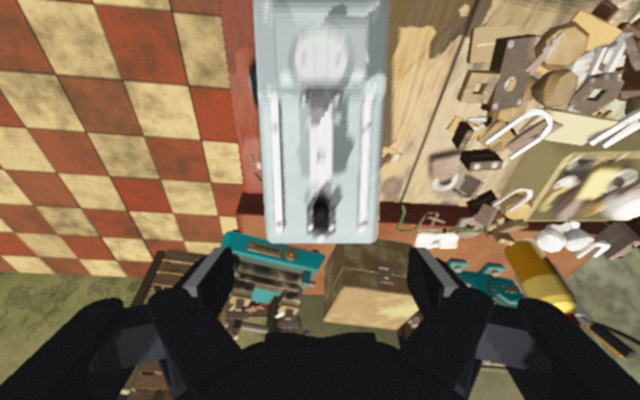

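Call:
move_arm:
  jaw: [1,0.5,0.5,0.5,0.5,0]
  xyz:
    - [1,25,0]
    - [1,50,0]
    - [1,75,0]
    - [1,90,0]
    - [1,92,0]
    - [1,92,0]
  dr:
    - [0,0,0]
    - [0,0,0]
    - [0,0,0]
    - [0,0,0]
    - [0,0,0]
    - [0,0,0]

```text
time: 2.8
eef_pos: [0.4463, -0.2623, 0.1729]
orientation: [-0.384, 0.621, -0.342, 0.592]
wrist_force: [10.1, 0.1, -2.5]
gripper_width: 0.345
```

Call:
move_arm:
  jaw: [0,0,0,0,0]
  xyz:
    - [0,0,0]
    - [0,0,0]
    - [0,0,0]
    - [0,0,0]
    - [0,0,0]
  dr:
    - [0,0,0]
    - [0,0,0]
    - [0,0,0]
    - [0,0,0]
    - [0,0,0]

```text
time: 3.3
eef_pos: [0.4537, -0.2599, 0.1753]
orientation: [-0.389, 0.618, -0.337, 0.594]
wrist_force: [10.6, 0.9, -4.4]
gripper_width: 0.154
```

Run:
```python
from h import *
from station import r,cams
s=r.state();print(s["gripper_width"],s["wrist_force"],s["qpos"].round(2),loc(s).round(1))
w=cams.capture("scene");crop(w,310,460,180,310,5,"pics/s2.png")
```

```text
0.15355896171698757 [10.61975626  0.89104722 -4.35164955] [-0.35  0.25  0.6   2.16  0.53  0.67 -0.09] [127.6   1.4  57.1]
```

View pics/s2.png

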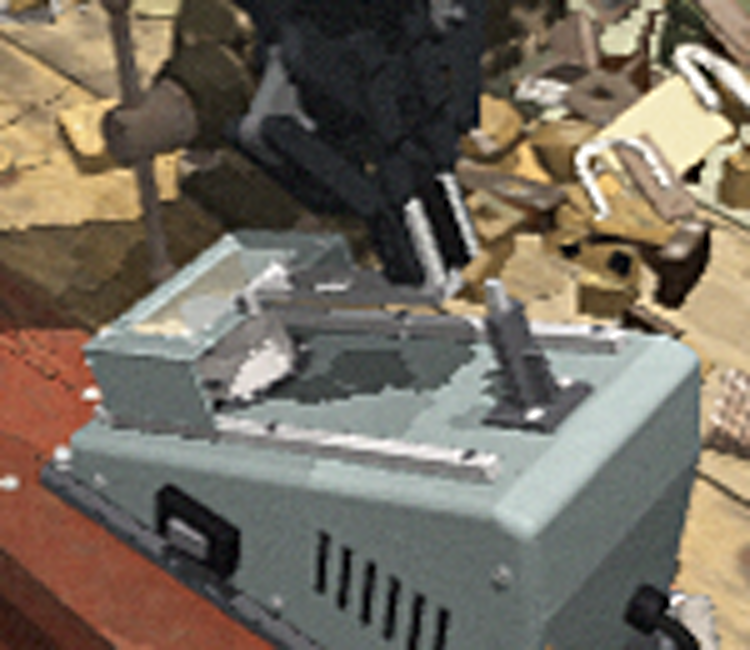

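Run:
```python
from h import *
from station import r,cams
s=r.state();print(delta(s,*tgt(.122,0,.058)),s["wrist_force"],s["ft_torque"],s["joint_efforts"].round(1))
w=cams.capture("scene");crop(w,160,480,60,300,2.5,"pics/s3.png")
w=cams.capture("top");crop(w,280,480,90,240,4,"pics/t3.png")
w=cams.capture("wrist");cv2.imwrite("pics/w3.png",w["img"])
```

```text
(array([-5.56813928, -0.96740579, -1.42601356]), array([-0.00737346, -0.00603195,  0.0026653 ])) [ 9.32713268  1.7540988  -4.07110438] [ 0.76822298 -1.87856323  0.92439717] [  2.9 -28.6   6.5 -13.6   1.    3.1   0.1]
```

View pics/s3.png

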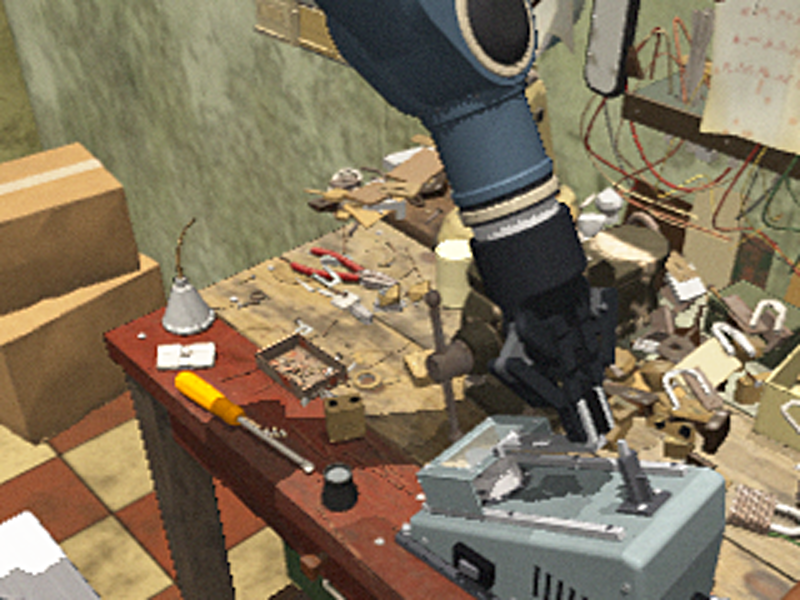

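View pics/t3.png

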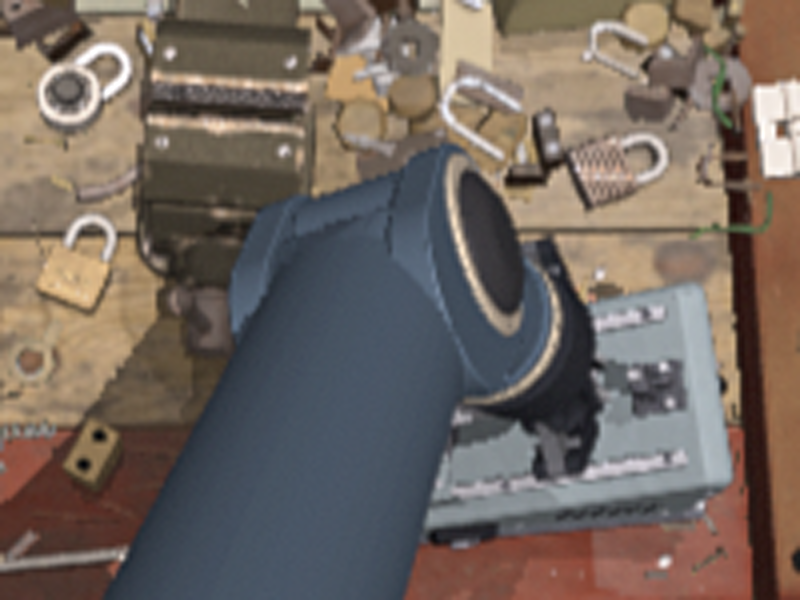

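View pics/w3.png

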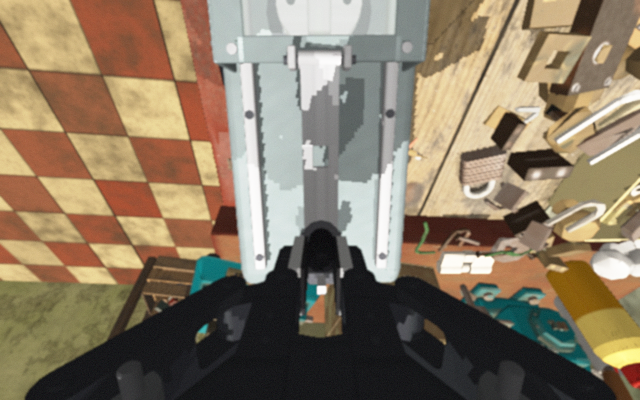

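Run:
```python
from h import *
from station import r,cams
w=cams.capture("wrist")
for s in (0,.006):
  for a in [(.034+s,0,.048),(.079+s,0,.051),(.122+s,0,.081),(.034+s,.052,.043),(.034+s,-.052,.043),(.153,0,.055)]:print(a,proj(w,gpt(P0,*a)).round(1))
s=r.state();print(s["wrist_force"],loc(s),delta(s,*tgt(.122,0,.058)))
crop(w,200,440,0,300,2,"pics/w4.png")
```

```text
(0.034, 0, 0.048) [[315.5  65.5]]
(0.079, 0, 0.051) [[316.3 159.8]]
(0.122, 0, 0.081) [[317.  263.5]]
(0.034, 0.052, 0.043) [[419.8  66.7]]
(0.034, -0.052, 0.043) [[210.9  67.8]]
(0.153, 0, 0.055) [[317.6 290.7]]
(0.04, 0, 0.048) [[315.6  78.9]]
(0.085, 0, 0.051) [[316.5 171.4]]
(0.128, 0, 0.081) [[317.1 275.2]]
(0.04, 0.052, 0.043) [[418.7  79.6]]
(0.04, -0.052, 0.043) [[212.2  80.8]]
(0.153, 0, 0.055) [[317.6 290.7]]
[10.81663313  1.28195434 -3.96425779] [127.56637382   1.38384175  57.06406334] (array([-5.55550986, -0.96092333, -1.41012393]), array([-0.00737589, -0.00598414,  0.00264029]))
```

View pics/w4.png

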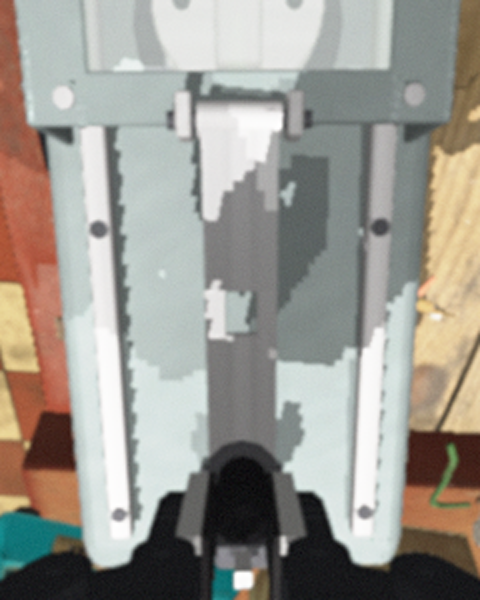

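Call:
move_arm:
  jaw: [0.35,0.35,0.35,0.35]
  xyz:
    - [0,0,0]
    - [-3,0,0]
    - [-5,0,0]
    - [-5,0,0]
  dr:
    - [0,0,0]
    - [0,0,0]
    - [-0.007,-0.006,0.003]
    - [-0.007,-0.006,0.003]

```text
time: 3.95
eef_pos: [0.4529, -0.2552, 0.1728]
orientation: [-0.389, 0.621, -0.339, 0.59]
wrist_force: [-0.5, -0.6, 0.4]
gripper_width: 0.353
```

Run:
```python
from h import *
from station import r,cams
s=r.state();print(s["gripper_width"],s["wrist_force"],loc(s),delta(s,*tgt(.122,0.0015,.058)))
```

```text
0.35290719155713657 [-0.46142078 -0.64863162  0.42941088] [122.24266187   1.04246104  57.06349492] (array([-0.2430699 , -0.93656333,  0.45720301]), array([ 0.0004868 ,  0.00049394, -0.00067691]))
```

Free of force and well placed. Close.

Call:
move_arm:
  jaw: [0,0,0,0]
  xyz:
    - [0,0,0.5]
    - [0,0,0.5]
    - [0,0,0.5]
    - [0,0,0.5]
  dr:
    - [0,0,0]
    - [0,0,0]
    - [0,0,0]
    - [0,0,0]

```text
time: 4.35
eef_pos: [0.4537, -0.2551, 0.1729]
orientation: [-0.389, 0.621, -0.339, 0.59]
wrist_force: [1.1, 1.4, 0.4]
gripper_width: 0.155
```

```bash
cat >> h.py <<'E'
def knobpath(sb,dn=0,da=0):
    "offsets (x,y) mm in tool axes from knob at s=0,b=0, to (s,b); grip point on bar at k above mid plane"
    k=.0235; out=[]
    for s,b in sb:
        a=s+.088*np.cos(b)-k*np.sin(b)-.088; n=.088*np.sin(b)+k*np.cos(b)-k
        out.append([round(a*1000,1),round(-n*1000,1)])
    return out
E
python3 - <<'E'
from h import *
from station import r,cams
s=r.state();print(s["gripper_width"],s["wrist_force"],loc(s))
print(knobpath([(0,.1),(0,.2),(0,.3),(0,.38),(.01,.4),(.02,.4),(.03,.4),(.04,.4),(.05,.4),(.06,.4),(.07,.4),(.0745,.4),(.0745,.3),(.0745,.2),(.0745,.1),(.0745,0)]))
E
```

```text
0.1551812261521942 [1.1422959  1.43574378 0.35250472] [122.28218756   1.82218223  57.15874884]
[[np.float64(-2.8), np.float64(-8.7)], [np.float64(-6.4), np.float64(-17.0)], [np.float64(-10.9), np.float64(-25.0)], [np.float64(-15.0), np.float64(-31.0)], [np.float64(-6.1), np.float64(-32.4)], [np.float64(3.9), np.float64(-32.4)], [np.float64(13.9), np.float64(-32.4)], [np.float64(23.9), np.float64(-32.4)], [np.float64(33.9), np.float64(-32.4)], [np.float64(43.9), np.float64(-32.4)], [np.float64(53.9), np.float64(-32.4)], [np.float64(58.4), np.float64(-32.4)], [np.float64(63.6), np.float64(-25.0)], [np.float64(68.1), np.float64(-17.0)], [np.float64(71.7), np.float64(-8.7)], [np.float64(74.5), np.float64(-0.0)]]
```

Call:
move_arm:
  jaw: [0,0,0,0,0,0,0,0,0,0,0,0,0]
  xyz:
    - [0,-8.7,0]
    - [-3,-17,0]
    - [-7,-25,0]
    - [-9,-31,0]
    - [-4,-32.5,0]
    - [4,-32.5,0]
    - [13,-32.5,0]
    - [23,-32.5,0]
    - [33,-32.5,0]
    - [43,-32.5,0]
    - [53,-32.5,0]
    - [58.5,-32.5,0]
    - [58.5,-32.5,0]
  dr:
    - [0,0,0]
    - [0,0,0]
    - [0,0,0]
    - [0,0,0]
    - [0,0,0]
    - [0,0,0]
    - [0,0,0]
    - [0,0,0]
    - [0,0,0]
    - [0,0,0]
    - [0,0,0]
    - [0,0,0]
    - [0,0,0]

```text
time: 5.65
eef_pos: [0.4568, -0.2926, 0.2296]
orientation: [-0.389, 0.62, -0.339, 0.591]
wrist_force: [3.0, -0.7, -6.4]
gripper_width: 0.149
```

Run:
```python
from h import *
from station import r,cams
s=r.state();print(s["gripper_width"],s["wrist_force"],s["ft_torque"],loc(s),s["qpos"].round(2))
w=cams.capture("wrist");cv2.imwrite("pics/w5.png",w["img"])
c=cams.capture("scene");crop(c,310,460,190,310,5,"pics/s5.png")
for a in [(.034+.074,0,.048),(.153,0,.055)]:print(proj(w,gpt(P0,*a)).round(1))
```

```text
0.14888533006200702 [ 2.95030178 -0.74087984 -6.40297456] [ 0.64224952 -0.4317202   0.43917809] [182.10930079   1.78344633  89.64295076] [-0.31  0.19  0.62  2.08  0.49  0.79  0.05]
[[316.7 109.9]]
[[316.9 184.8]]
```

View pics/w5.png

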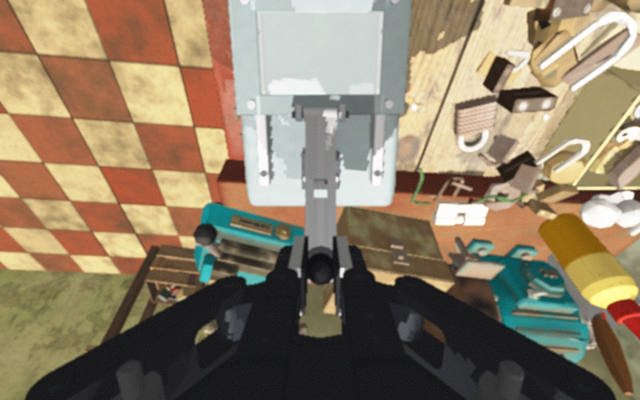

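View pics/s5.png

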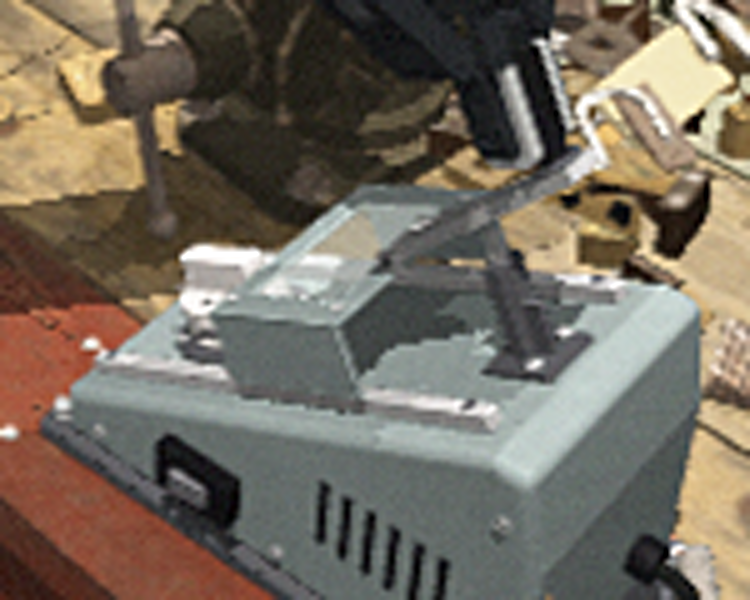

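Call:
move_arm:
  jaw: [0,0,0,0,0,0,0]
  xyz:
    - [2.5,3.6,0]
    - [4.7,7.4,0]
    - [7,11.5,0]
    - [9,15.4,0]
    - [12.3,23.7,0]
    - [14.7,31.5,0]
    - [14.7,31.5,0]
  dr:
    - [0,0,0]
    - [0,0,0]
    - [0,0,0]
    - [0,0,0]
    - [0,0,0]
    - [0,0,0]
    - [0,0,0]

```text
time: 6.45
eef_pos: [0.4593, -0.3197, 0.2084]
orientation: [-0.389, 0.62, -0.339, 0.591]
wrist_force: [-2.5, 7.3, 10.3]
gripper_width: 0.151
```

Run:
```python
from h import *
from station import r,cams
s=r.state();print(s["gripper_width"],s["wrist_force"],s["ft_torque"],loc(s),s["qpos"].round(2))
w=cams.capture("wrist");crop(w,200,440,0,300,2,"pics/w6.png")
c=cams.capture("scene");crop(c,310,460,190,310,5,"pics/s6.png")
```

```text
0.15107797374586557 [-2.45836798  7.25965473 10.25532984] [ 1.37476416  0.50541618 -0.16561037] [196.19757678   2.06731416  58.12507333] [-0.24  0.25  0.63  2.07  0.47  0.71  0.1 ]
```

View pics/w6.png

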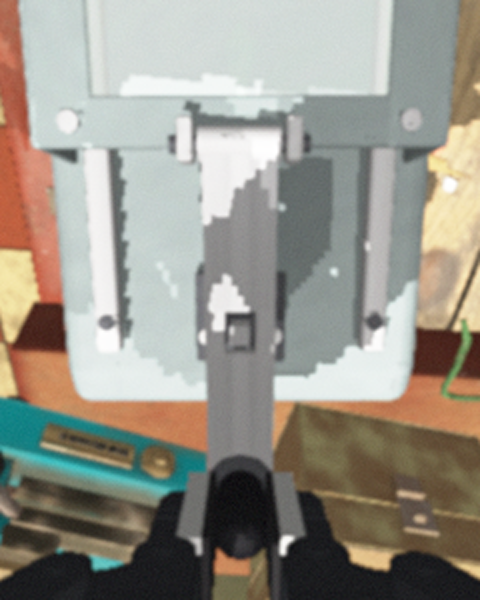

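View pics/s6.png

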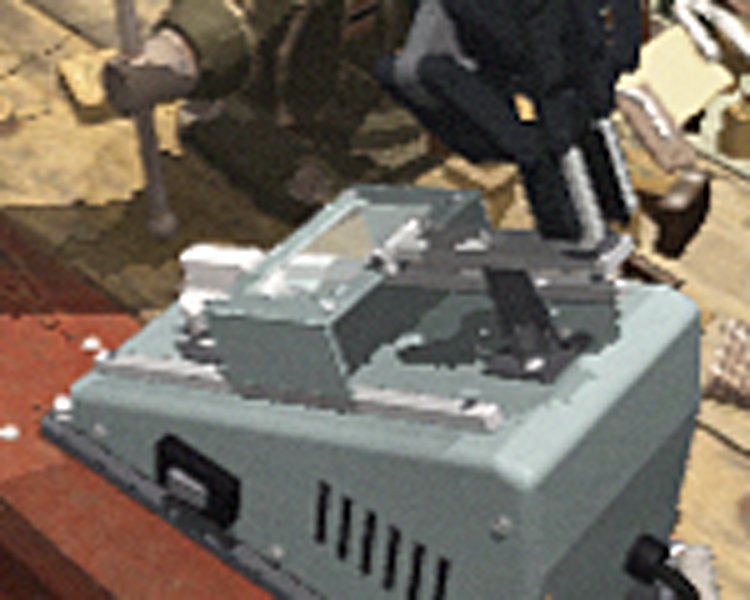

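Call:
move_arm:
  jaw: [0,0,0,0.3,0.35,0.35]
  xyz:
    - [-1,0,0]
    - [-2,0,0]
    - [-3.5,0,0]
    - [-3.5,0,0]
    - [-3.5,0,0]
    - [-3.5,0,0]
  dr:
    - [0,0,0]
    - [0,0,0]
    - [0,0,0]
    - [0,0,0]
    - [0,0,0]
    - [0,0,0]

```text
time: 7.15
eef_pos: [0.4585, -0.3172, 0.2064]
orientation: [-0.388, 0.621, -0.339, 0.591]
wrist_force: [0.7, -0.3, 0.2]
gripper_width: 0.352
```

Run:
```python
from h import *
from station import r,cams
s=r.state();print(s["gripper_width"],s["wrist_force"],s["ft_torque"],loc(s),s["qpos"].round(2))
w=cams.capture("wrist");crop(w,200,440,0,300,2,"pics/w7.png")
```

```text
0.35152957214209124 [ 0.69301817 -0.30177121  0.16339282] [0.48300242 0.07467764 0.00151341] [192.98442848   1.47068335  57.56715033] [-0.25  0.25  0.63  2.08  0.47  0.7   0.09]
```

View pics/w7.png

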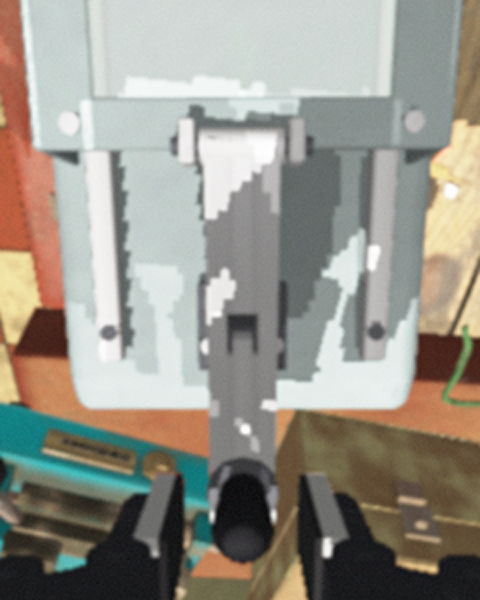

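Call:
move_arm:
  jaw: [0.35,0.35,0.35,0.35,0.35,0.35,0.35,0.35,0.35,0.35,0.35,0.35,0.35,0.35]
  xyz:
    - [0,-15,0]
    - [0,-30,0]
    - [0,-45,0]
    - [0,-60,0]
    - [-25,-60,0]
    - [-50,-60,0]
    - [-75,-60,0]
    - [-100,-60,0]
    - [-125,-60,0]
    - [-150,-60,0]
    - [-175,-55,0]
    - [-193,-40,0]
    - [-193,-30,0]
    - [-193,-30,0]
  dr:
    - [0,0,0]
    - [0,0,0]
    - [0,0,0]
    - [0,0,0]
    - [0,0,0]
    - [0,0,0]
    - [0,0,0]
    - [0,0,0]
    - [0,0,0]
    - [0,0,0]
    - [0,0,0]
    - [0,0,0]
    - [0,0,0]
    - [0,0,0]

```text
time: 8.6
eef_pos: [0.4427, -0.1344, 0.1417]
orientation: [-0.387, 0.621, -0.34, 0.59]
wrist_force: [-0.6, -0.4, -0.1]
gripper_width: 0.351
```

Run:
```python
from h import *
from station import r,cams
s=r.state();print(s["gripper_width"],s["wrist_force"],s["ft_torque"],loc(s),s["qpos"].round(2))
print(delta(s,*tgt(0,.0015,.0235)))
w=cams.capture("wrist");crop(w,160,480,100,400,2,"pics/w8.png")
for a in [(0,0,.0365),(0.02,0,.0365),(-.02,0,.0365),(.105,0.052,.043),(.105,-0.052,.043)]:print((proj(w,gpt(P0,*a))[0]-[160,100]).round(1)*2)
c=cams.capture("scene");crop(c,310,460,190,310,5,"pics/s8.png")
for a in [(0.02,0,.0365),(-.02,0,.0365)]:print((proj(c,gpt(P0,*a))[0]-[310,190]).round(1)*5)
```

```text
0.350598104475991 [-0.56241928 -0.41965288 -0.14161811] [0.46817057 0.09896613 0.02146768] [ 0.64269271  0.78160044 86.5192451 ] [-0.55  0.27  0.5   2.24  0.55  0.74 -0.4 ]
(array([-0.72584331, 63.01463754,  0.9914698 ]), array([ 0.00434338, -0.00093068,  0.00130687]))
[318.  238.8]
[318.  291.2]
[317.8 183.6]
[451.8 499. ]
[185.2 498.6]
[250.5 260. ]
[185.5 254.5]
```

View pics/w8.png

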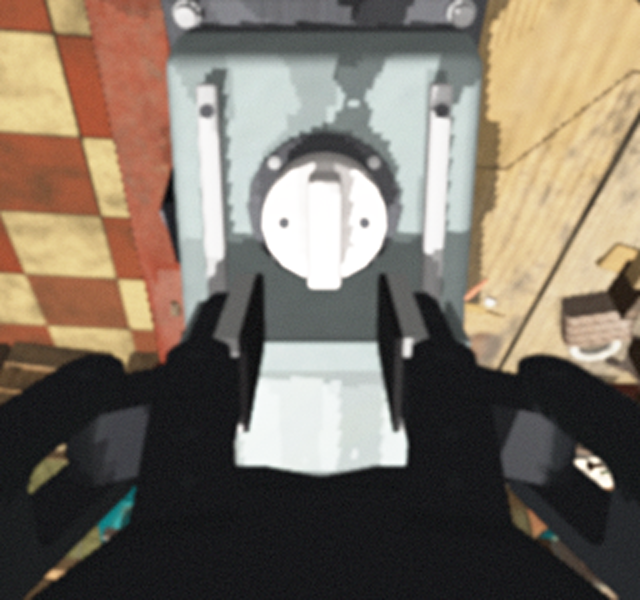

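View pics/s8.png

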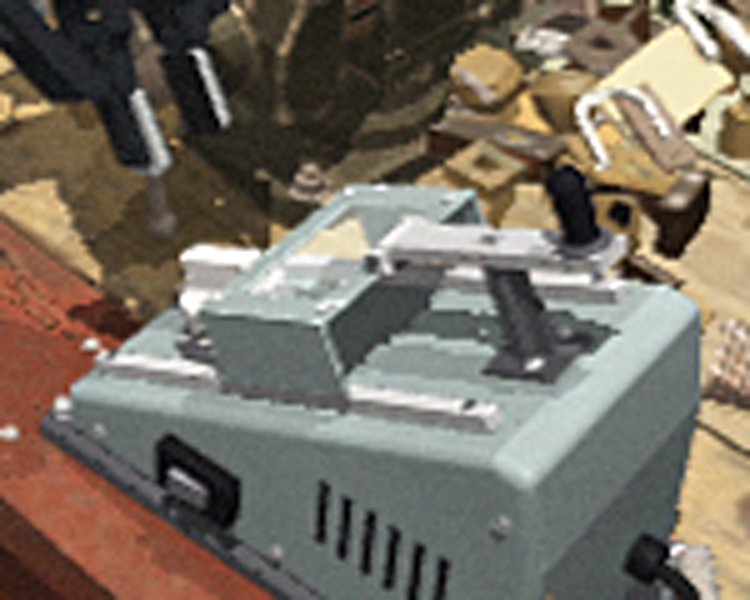

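Call:
move_arm:
  jaw: [0.35,0.35,0.35,0.35,0.35,0,0,0,0,0]
  xyz:
    - [-1,15,1]
    - [-1,30,1]
    - [-1,45,1]
    - [-1,58,1]
    - [-1,62.5,1]
    - [-1,62.5,1]
    - [-1,62.5,1]
    - [-1,62.5,1]
    - [-1,62.5,1]
    - [-1,62.5,1]
  dr:
    - [0.004,0,0.001]
    - [0.004,0,0.001]
    - [0.004,0,0.001]
    - [0.004,0,0.001]
    - [0.004,0,0.001]
    - [0.004,0,0.001]
    - [0.004,0,0.001]
    - [0.004,0,0.001]
    - [0.004,0,0.001]
    - [0.004,0,0.001]

```text
time: 9.7
eef_pos: [0.4471, -0.1626, 0.0877]
orientation: [-0.389, 0.619, -0.339, 0.592]
wrist_force: [-2.6, -0.0, 3.4]
gripper_width: 0.118
```

Run:
```python
from h import *
from station import r,cams
s=r.state();print(s["gripper_width"],s["wrist_force"],s["ft_torque"],loc(s),s["qpos"].round(2))
w=cams.capture("wrist");crop(w,160,480,100,400,2,"pics/w9.png")
```

```text
0.11820451226009164 [-2.64819241 -0.04744947  3.42426634] [ 0.16276753  0.28503145 -0.20429015] [ 0.43928034  2.83420643 25.45708727] [-0.48  0.39  0.52  2.27  0.58  0.56 -0.42]
```

View pics/w9.png

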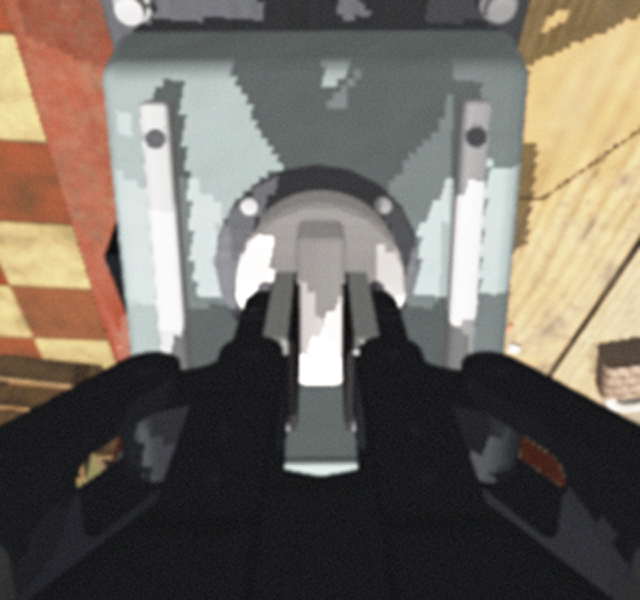

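Call:
move_arm:
  jaw: [0,0,0,0,0]
  xyz:
    - [0,0,0]
    - [0,0,0]
    - [0,0,0]
    - [0,0,0]
    - [0,0,0]
  dr:
    - [0,-0.06,0]
    - [0,-0.12,0]
    - [0,-0.18,0]
    - [0,-0.24,0]
    - [0,-0.25,0]

```text
time: 10.25
eef_pos: [0.4474, -0.1623, 0.0876]
orientation: [-0.429, 0.688, -0.287, 0.51]
wrist_force: [0.3, -0.5, -0.5]
gripper_width: 0.122
```

```bash
cat > st.py <<'E'
from h import *
from station import r
s=r.state();M,up,ac,out=gframe(P0)
_,R0=tgt(0,0,0)
rv=(q2r(s["orientation"])*R0.inv()).as_rotvec()
print("t",s["time"],"w",round(s["gripper_width"],3),"F(up,ac,out)",np.array([s["wrist_force"]@v for v in(up,ac,out)]).round(1),"T",np.array([s["ft_torque"]@v for v in(up,ac,out)]).round(2),"loc",loc(s).round(1),"turn deg(up,ac,out)",np.degrees([rv@v for v in(up,ac,out)]).round(2),"q",s["qpos"].round(2))
E
python3 st.py
```

```text
t 10.25 w 0.122 F(up,ac,out) [ 0.2  0.3 -0.7] T [0.04 0.58 0.02] loc [ 0.1  3.2 25.5] turn deg(up,ac,out) [ 0.2   0.04 14.17] q [-0.43  0.38  0.46  2.27  0.62  0.58 -0.2 ]
```

Call:
move_arm:
  jaw: [0,0,0]
  xyz:
    - [0,0,0]
    - [0,0,0]
    - [0,0,0]
  dr:
    - [0,-0.04,0]
    - [0,-0.08,0]
    - [0,-0.09,0]

```text
time: 10.55
eef_pos: [0.4474, -0.1621, 0.0875]
orientation: [-0.442, 0.71, -0.268, 0.479]
wrist_force: [-0.6, -0.6, -1.5]
gripper_width: 0.121
```

```bash
python3 st.py
```

```text
t 10.55 w 0.121 F(up,ac,out) [-0.2 -0.6 -1.6] T [ 0.01  0.54 -0.02] loc [-0.1  3.2 25.5] turn deg(up,ac,out) [ 0.22  0.04 19.31] q [-0.41  0.38  0.44  2.27  0.63  0.58 -0.13]
```

Call:
move_arm:
  jaw: [0,0,0]
  xyz:
    - [0,0,0]
    - [0,0,0]
    - [0,0,0]
  dr:
    - [0,-0.04,0]
    - [0,-0.08,0]
    - [0,-0.09,0]

```text
time: 10.85
eef_pos: [0.4476, -0.162, 0.0875]
orientation: [-0.453, 0.731, -0.248, 0.446]
wrist_force: [-0.0, 0.6, 0.4]
gripper_width: 0.116
```

```bash
python3 st.py
```

```text
t 10.85 w 0.116 F(up,ac,out) [-0.4  0.   0.6] T [-0.08  0.57  0.02] loc [-0.2  3.4 25.6] turn deg(up,ac,out) [ 0.25  0.04 24.44] q [-0.4   0.37  0.42  2.26  0.64  0.59 -0.05]
```

Call:
move_arm:
  jaw: [0,0,0]
  xyz:
    - [0,0,0]
    - [0,0,0]
    - [0,0,0]
  dr:
    - [0,-0.035,0]
    - [0,-0.07,0]
    - [0,-0.07,0]

```text
time: 11.15
eef_pos: [0.4477, -0.1619, 0.0874]
orientation: [-0.462, 0.745, -0.232, 0.421]
wrist_force: [-0.5, -0.5, -0.8]
gripper_width: 0.118
```

```bash
python3 st.py
python3 - <<'E'
from h import *
from station import cams
w=cams.capture("wrist");crop(w,160,480,100,400,2,"pics/w10.png")
E
```

```text
t 11.15 w 0.118 F(up,ac,out) [ 0.  -0.6 -0.9] T [-0.01  0.56 -0.02] loc [-0.3  3.6 25.6] turn deg(up,ac,out) [ 0.27  0.04 28.39] q [-0.38  0.37  0.4   2.26  0.65  0.59  0.01]
```

View pics/w10.png

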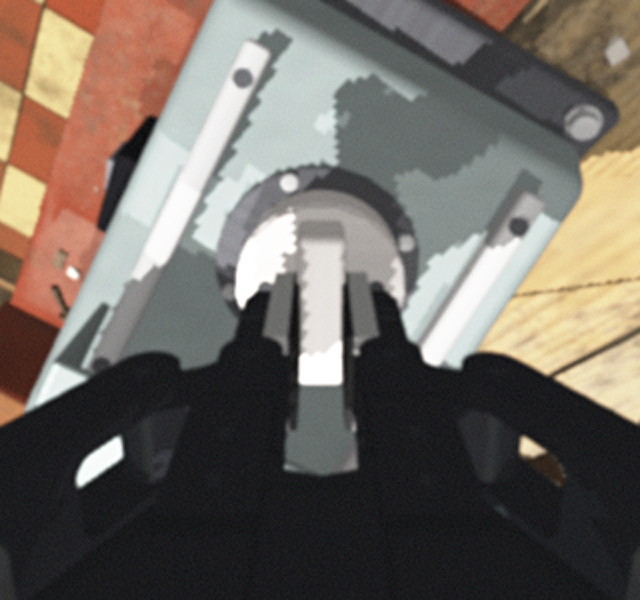

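Call:
move_arm:
  jaw: [0,0,0]
  xyz:
    - [0,0,0]
    - [0,0,0]
    - [0,0,0]
  dr:
    - [0,-0.035,0]
    - [0,-0.07,0]
    - [0,-0.07,0]

```text
time: 11.5
eef_pos: [0.4478, -0.1618, 0.0874]
orientation: [-0.47, 0.76, -0.216, 0.395]
wrist_force: [0.1, -0.1, -0.2]
gripper_width: 0.118
```

```bash
python3 st.py
```

```text
t 11.5 w 0.118 F(up,ac,out) [-0.   0.1 -0.3] T [-0.03  0.58 -0.02] loc [-0.4  3.6 25.6] turn deg(up,ac,out) [ 0.29  0.04 32.4 ] q [-0.37  0.37  0.38  2.26  0.66  0.59  0.07]
```

Call:
move_arm:
  jaw: [0,0,0]
  xyz:
    - [0,0,0]
    - [0,0,0]
    - [0,0,0]
  dr:
    - [0,-0.035,0]
    - [0,-0.07,0]
    - [0,-0.07,0]

```text
time: 11.8
eef_pos: [0.4479, -0.1617, 0.0874]
orientation: [-0.477, 0.773, -0.199, 0.368]
wrist_force: [-0.1, 0.1, -0.9]
gripper_width: 0.116
```

```bash
python3 st.py
```

```text
t 11.8 w 0.116 F(up,ac,out) [-0.5 -0.1 -0.7] T [-0.02  0.65  0.04] loc [-0.5  3.7 25.6] turn deg(up,ac,out) [ 0.31  0.04 36.39] q [-0.36  0.37  0.37  2.26  0.66  0.6   0.14]
```

Call:
move_arm:
  jaw: [0,0,0]
  xyz:
    - [0,0,0]
    - [0,0,0]
    - [0,0,0]
  dr:
    - [0,-0.03,0]
    - [0,-0.06,0]
    - [0,-0.06,0]

```text
time: 12.1
eef_pos: [0.4479, -0.1617, 0.0874]
orientation: [-0.483, 0.784, -0.185, 0.344]
wrist_force: [0.1, 0.2, -1.6]
gripper_width: 0.12
```

```bash
python3 st.py
```

```text
t 12.1 w 0.12 F(up,ac,out) [-0.9  0.1 -1.4] T [-0.    0.55 -0.01] loc [-0.5  3.7 25.6] turn deg(up,ac,out) [3.100e-01 3.000e-02 3.986e+01] q [-0.35  0.37  0.35  2.26  0.67  0.6   0.19]
```

Call:
move_arm:
  jaw: [0,0,0]
  xyz:
    - [0,0,0]
    - [0,0,0]
    - [0,0,0]
  dr:
    - [0,-0.03,0]
    - [0,-0.06,0]
    - [0,-0.06,0]

```text
time: 12.4
eef_pos: [0.4477, -0.1621, 0.0875]
orientation: [-0.488, 0.794, -0.17, 0.321]
wrist_force: [-0.5, -1.7, -0.2]
gripper_width: 0.12
```

```bash
python3 st.py
```

```text
t 12.4 w 0.12 F(up,ac,out) [ 1.4 -0.6 -1. ] T [-0.02  0.29  0.02] loc [-0.1  3.6 25.6] turn deg(up,ac,out) [2.800e-01 1.000e-02 4.331e+01] q [-0.34  0.37  0.34  2.26  0.68  0.61  0.24]
```

Call:
move_arm:
  jaw: [0,0,0]
  xyz:
    - [0,0,0]
    - [0,0,0]
    - [0,0,0]
  dr:
    - [0,-0.03,0]
    - [0,-0.05,0]
    - [0,-0.05,0]

```text
time: 12.7
eef_pos: [0.4478, -0.1622, 0.0876]
orientation: [-0.492, 0.802, -0.158, 0.301]
wrist_force: [0.8, -1.1, 0.1]
gripper_width: 0.118
```

```bash
python3 st.py
```

```text
t 12.7 w 0.118 F(up,ac,out) [ 1.1  0.7 -0.5] T [ 0.08  0.2  -0.2 ] loc [ 0.1  3.6 25.5] turn deg(up,ac,out) [ 0.28  0.   46.17] q [-0.33  0.37  0.33  2.26  0.68  0.61  0.29]
```

Call:
move_arm:
  jaw: [0,0,0]
  xyz:
    - [0,0,0]
    - [0,0,0]
    - [0,0,0]
  dr:
    - [0,-0.02,0]
    - [0,-0.03,0]
    - [0,-0.03,0]

```text
time: 13.0
eef_pos: [0.4478, -0.1623, 0.0876]
orientation: [-0.494, 0.806, -0.15, 0.289]
wrist_force: [-0.1, -0.6, -0.9]
gripper_width: 0.123
```

```bash
python3 st.py;  python3 - <<'E'
from h import *
from station import cams
w=cams.capture("wrist");crop(w,160,480,100,400,2,"pics/w11.png")
E
```

```text
t 13.0 w 0.123 F(up,ac,out) [ 0.1 -0.2 -1.1] T [ 0.06  0.24 -0.43] loc [ 0.1  3.6 25.5] turn deg(up,ac,out) [2.900e-01 1.000e-02 4.786e+01] q [-0.32  0.36  0.32  2.26  0.69  0.61  0.32]
```

View pics/w11.png

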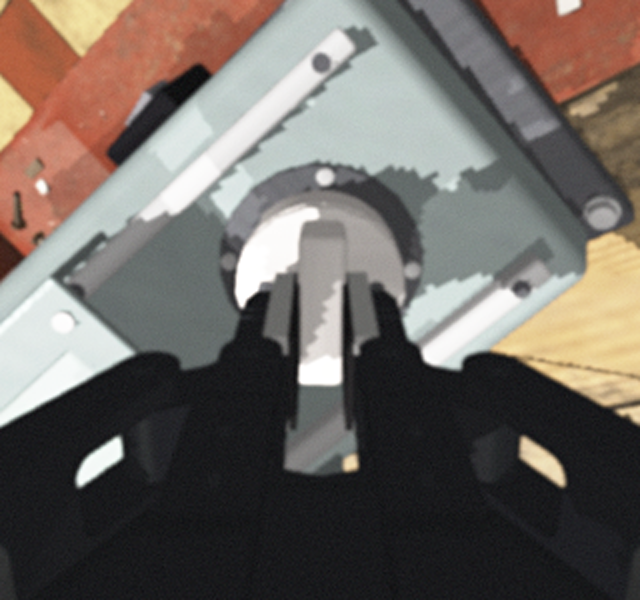

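Call:
move_arm:
  jaw: [0,0,0,0,0]
  xyz:
    - [0,0,0]
    - [0,0,0]
    - [0,-2,0]
    - [0,-4,0]
    - [0,-5,0]
  dr:
    - [0,0.03,0]
    - [0,0.05,0]
    - [0,0.05,0]
    - [0,0.05,0]
    - [0,0.05,0]

```text
time: 13.55
eef_pos: [0.4473, -0.16, 0.0921]
orientation: [-0.49, 0.799, -0.163, 0.309]
wrist_force: [0.5, -2.4, -2.5]
gripper_width: 0.118
```

```bash
python3 st.py;  python3 - <<'E'
from h import *
from station import cams
w=cams.capture("wrist");crop(w,160,480,100,400,2,"pics/w12.png")
E
```

```text
t 13.55 w 0.118 F(up,ac,out) [ 1.   0.3 -3.4] T [ 0.02  0.22 -0.08] loc [ 0.2  3.3 30.6] turn deg(up,ac,out) [2.500e-01 1.000e-02 4.501e+01] q [-0.33  0.36  0.33  2.26  0.67  0.62  0.28]
```

View pics/w12.png

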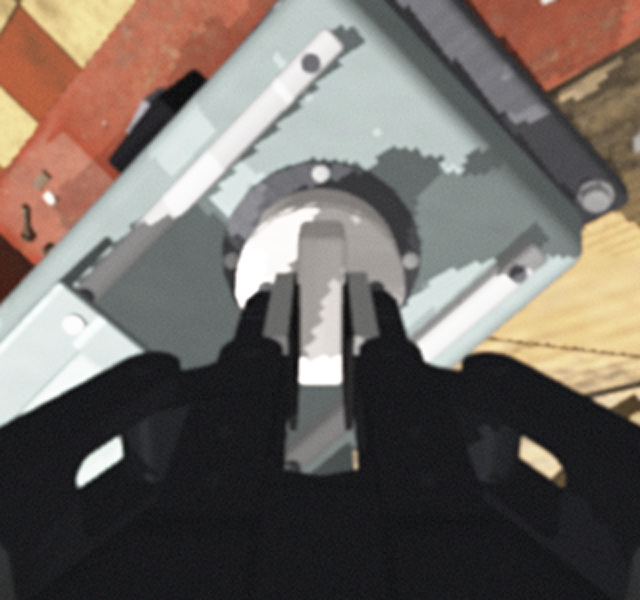

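Call:
move_arm:
  jaw: [0,0,0,0,0,0,0,0,0,0,0]
  xyz:
    - [0,-4,0]
    - [0,-8,0]
    - [0,-12,0]
    - [0,-17,0]
    - [0,-24,0]
    - [0,-34,0]
    - [0,-46,0]
    - [0,-60,0]
    - [0,-75,0]
    - [0,-85,0]
    - [0,-85,0]
  dr:
    - [0,0,0]
    - [0,0,0]
    - [0,0,0]
    - [0,0,0]
    - [0,0,0]
    - [0,0,0]
    - [0,0,0]
    - [0,0,0]
    - [0,0,0]
    - [0,0,0]
    - [0,0,0]

```text
time: 14.7
eef_pos: [0.4447, -0.1194, 0.1686]
orientation: [-0.491, 0.798, -0.162, 0.309]
wrist_force: [0.1, 0.2, -0.8]
gripper_width: 0.123
```

```bash
python3 st.py;  python3 - <<'E'
from h import *
from station import cams
w=cams.capture("wrist");crop(w,160,480,100,400,2,"pics/w13.png")
w=cams.capture("scene");crop(w,220,460,150,310,3.3,"pics/s13.png")
E
```

```text
t 14.7 w 0.123 F(up,ac,out) [-0.6  0.1 -0.6] T [ 0.04  0.6  -0.01] loc [  0.2   4.1 117.2] turn deg(up,ac,out) [ 4.6e-01 -2.0e-02  4.5e+01] q [-0.4   0.2   0.28  2.2   0.59  0.85  0.33]
```

View pics/w13.png

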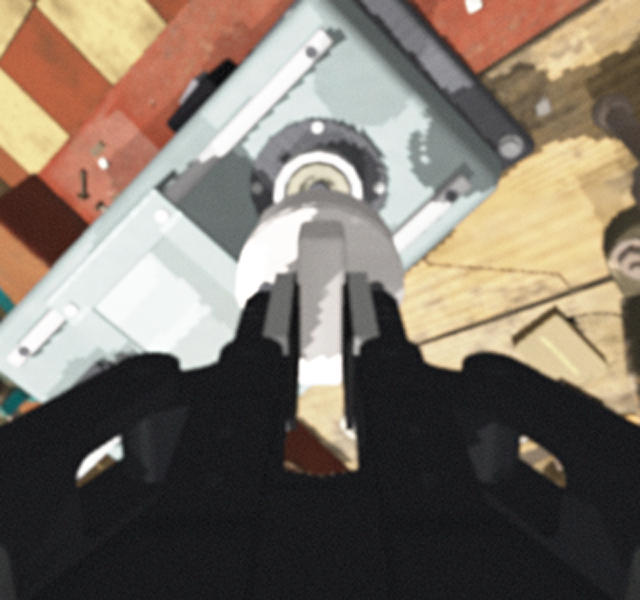

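View pics/s13.png

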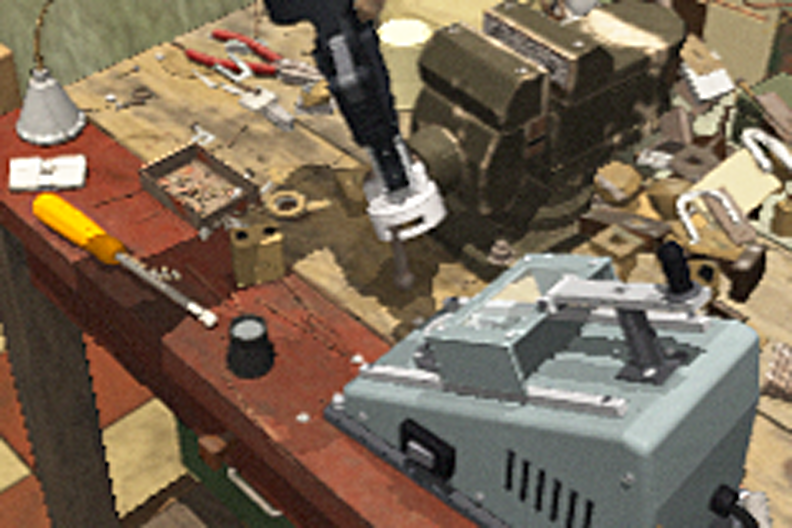

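Run:
```python
from h import *
from station import r,cams
s=r.state();Rc=q2r(s["orientation"]);Y=Rc.apply([0,1,0])
ax=np.cross(Y,[0,0,-1]);ang=np.arcsin(np.linalg.norm(ax));Rm=R.from_rotvec(ax/np.linalg.norm(ax)*ang)*Rc
print(Rm.as_matrix().round(3))
for pos in [(.445,-.06,.26),(.46,.06,.26),(.463,.1425,.15)]:
    d=delta(s,np.array(pos),Rm);print(d[0].round(1),d[1].round(3))
c=cams.capture("scene");crop(c,250,320,180,235,10,"pics/s14.png")
c=cams.capture("top");crop(c,230,310,170,220,10,"pics/t14.png")
```

```text
[[ 0.764  0.     0.645]
 [-0.645  0.     0.764]
 [-0.    -1.     0.   ]]
[  -2.  -109.9   11.6] [ 0.341 -0.     0.347]
[ -58.2 -165.2  103.4] [ 0.341 -0.     0.347]
[-139.1 -106.2  197.7] [ 0.341 -0.     0.347]
```

View pics/s14.png

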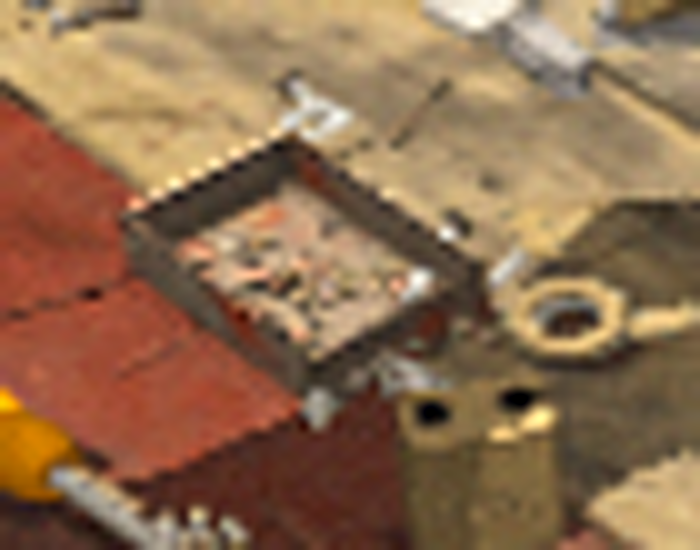

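View pics/t14.png

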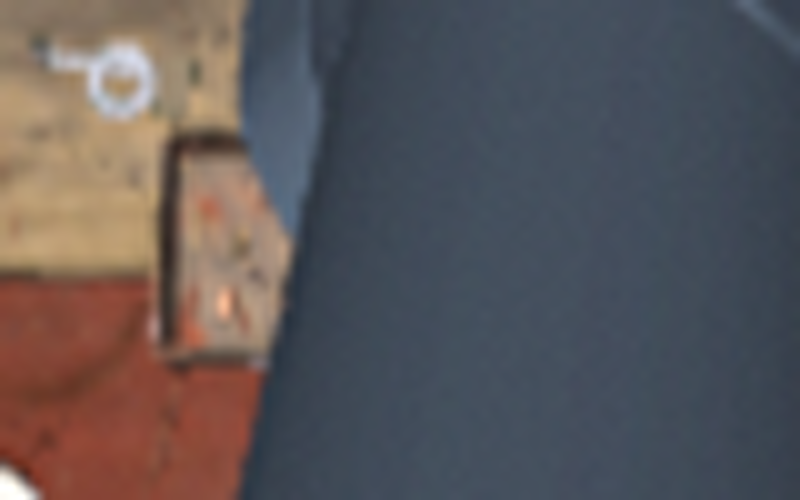

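Run:
```python
from h import *
s=dict(np.load("scene0.npz"))
D=q2r(s["attitude"]).as_matrix()
for u,v in [(295,137),(127,213),(305,365),(480,272)]:
    d=D@np.array([(u/10+250-s["cx"])/s["fx"],(v/10+180-s["cy"])/s["fy"],1]);k=(.02-s["eye"][2])/d[2];print((s["eye"]+k*d).round(4))
c=np.array([.463,.1425])
for yaw in (0,.05):
  Q=[np.r_[c+np.array([[np.cos(yaw),-np.sin(yaw)],[np.sin(yaw),np.cos(yaw)]])@q,.02] for q in [(.03,.045),(-.03,.045),(-.03,-.045),(.03,-.045)]]
  print(((proj(s,np.array(Q))-[250,180])*10).round(0).tolist())
```

```text
[0.4957 0.1861 0.02  ]
[0.4393 0.1893 0.02  ]
[0.4345 0.1006 0.02  ]
[0.494  0.0999 0.02  ]
[[285.0, 139.0], [112.0, 225.0], [307.0, 373.0], [483.0, 277.0]]
[[275.0, 140.0], [109.0, 231.0], [318.0, 372.0], [485.0, 271.0]]
```

Call:
move_arm:
  jaw: [0,0,0,0,0,0,0,0,0,0,0,0,0]
  xyz:
    - [0,-25,3]
    - [-1,-55,6]
    - [-2,-85,9]
    - [-2,-110,12]
    - [-20,-128,42]
    - [-40,-148,75]
    - [-58,-165,103]
    - [-78,-165,127]
    - [-98,-155,151]
    - [-118,-140,175]
    - [-132,-120,190]
    - [-139,-106,198]
    - [-139,-106,198]
  dr:
    - [0,0,0]
    - [0,0,0]
    - [0.04,0,0.04]
    - [0.08,0,0.08]
    - [0.12,0,0.12]
    - [0.17,0,0.17]
    - [0.21,0,0.21]
    - [0.25,0,0.25]
    - [0.29,0,0.29]
    - [0.33,0,0.335]
    - [0.341,0,0.347]
    - [0.341,0,0.347]
    - [0.341,0,0.347]

```text
time: 16.2
eef_pos: [0.4608, 0.1412, 0.1461]
orientation: [-0.662, 0.666, -0.245, 0.241]
wrist_force: [-0.3, 0.2, -0.3]
gripper_width: 0.116
```

Run:
```python
from h import *
from station import r,cams
s=r.state();print(s["eef_pos"],q2r(s["orientation"]).as_matrix().round(3).tolist(),s["qpos"].round(2),s["wrist_force"],s["gripper_width"])
w=cams.capture("wrist");crop(w,160,480,100,400,2,"pics/w15.png")
c=cams.capture("scene");crop(c,240,330,160,240,8,"pics/s15.png")
Q=np.array([[.493,.1875,.02],[.433,.1875,.02],[.433,.0975,.02],[.493,.0975,.02]]);print(((proj(w,Q)-[160,100])*2).round(0).tolist())
```

```text
[0.46079594 0.14122687 0.14611963] [[0.764, -0.008, 0.646], [-0.646, -0.004, 0.764], [-0.004, -1.0, -0.008]] [-0.49  0.26  0.12  2.07 -0.04  0.82  0.53] [-0.31172003  0.19143458 -0.334062  ] 0.11556938251512572
[[439.0, 178.0], [359.0, 80.0], [214.0, 203.0], [295.0, 291.0]]
```

View pics/w15.png

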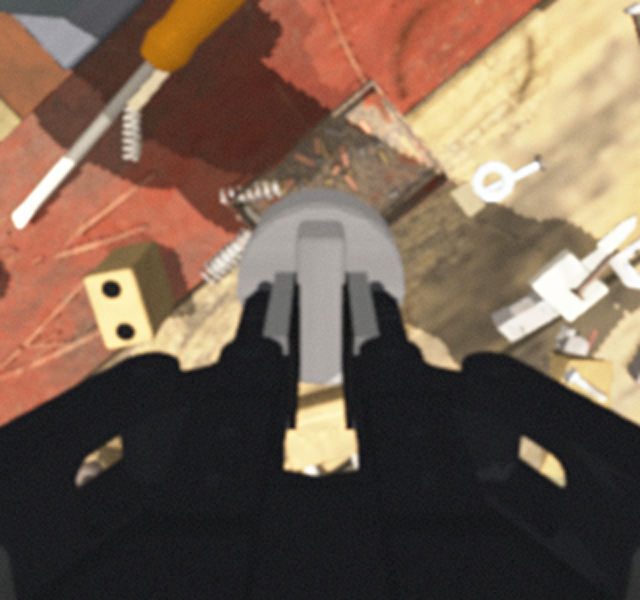

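View pics/s15.png

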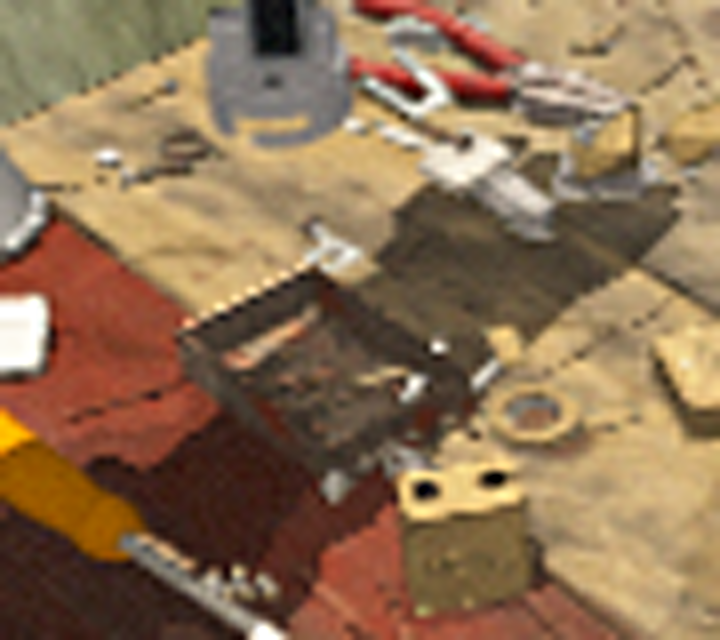

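Run:
```python
from h import *
from station import r,cams
from scipy.optimize import least_squares
w=cams.capture("wrist");t=dict(np.load("top0.npz"));s=dict(np.load("scene0.npz"))
K=[(.03,.045),(-.03,.045),(-.03,-.045),(.03,-.045)]
W=[((443,177),0),((375,82),1),((235,205),2)]
T=[((318,65),0),((482,65),3),((485,175),2),((315,172),1)]
S=[((295,137),0),((127,213),1),((305,368),2),((480,274),3)]
views={'w':(w,[(np.array(u)/2+[160,100],k) for u,k in W]),'t':(t,[(np.array(u)/4.8+[180,170],k) for u,k in T]),'s':(s,[(np.array(u)/10+[250,180],k) for u,k in S])}
def cor(p,k):
    c,n=np.cos(p[2]),np.sin(p[2]);q=K[k];return np.array([p[0]+c*q[0]-n*q[1],p[1]+n*q[0]+c*q[1],.02])
def f(p,vs):return np.concatenate([proj(views[v][0],cor(p,k))[0]-u for v in vs for u,k in views[v][1]])
for vs in ('w','t','s','wts'):
    o=least_squares(f,[.463,.142,0],args=(vs,));print(vs,o.x.round(4),f(o.x,vs).reshape(-1,2).round(1).tolist())
```

```text
w [0.4712 0.1477 0.0094] [[4.3, 0.6], [-1.4, -0.1], [-2.9, -0.1]]
t [ 0.4628  0.1424 -0.0009] [[0.8, 0.4], [-0.2, 0.3], [-1.3, -0.7], [0.6, 0.1]]
s [ 0.4656  0.1437 -0.0427] [[0.2, -0.4], [-0.6, 0.2], [-0.1, -0.1], [0.5, 0.2]]
wts [ 0.4695  0.1468 -0.0066] [[2.6, 0.8], [-2.4, -0.6], [-4.9, -1.6], [-0.7, -2.0], [-1.7, -2.1], [-2.9, -3.1], [-1.0, -2.5], [-0.0, -1.4], [-0.4, -0.5], [1.1, -1.3], [1.1, -1.3]]
```

```bash
cat > dl.py <<'E'
import sys
from h import *
from station import r
s=r.state();X=np.array([.764,-.645,0]);X/=np.linalg.norm(X);Y=np.array([0,0,-1.]);Rm=R.from_matrix(np.stack([X,Y,np.cross(X,Y)],1))
d=delta(s,np.array([float(v) for v in sys.argv[1:4]]),Rm);print(d[0].round(1),d[1].round(3),s["eef_pos"].round(4),s["wrist_force"].round(1),s["gripper_width"],s["time"])
E
python3 dl.py .465 .1435 .075
```

```text
[ 0.1 74.6  2.3] [ 0.001 -0.002 -0.   ] [0.4635 0.1419 0.1496] [ 0.5  0.4 -1.1] 0.1218207116475826 16.35
```

Call:
move_arm:
  jaw: [0,0,0,0,0,0,0]
  xyz:
    - [0,15,2]
    - [0,30,2]
    - [0,45,2]
    - [0,60,2]
    - [0,72,2]
    - [0,75,2]
    - [0,75,2]
  dr:
    - [0,0,0]
    - [0,0,0]
    - [0,0,0]
    - [0,0,0]
    - [0,0,0]
    - [0,0,0]
    - [0,0,0]

```text
time: 17.05
eef_pos: [0.4649, 0.1433, 0.0748]
orientation: [-0.664, 0.664, -0.244, 0.243]
wrist_force: [0.3, -0.9, -1.0]
gripper_width: 0.117
```

```bash
python3 dl.py .465 .1435 .03
python3 - <<'E'
from h import *
from station import r,cams
w=cams.capture("wrist");crop(w,160,480,100,400,2,"pics/w16.png")
c=cams.capture("scene");crop(c,240,330,160,240,8,"pics/s16.png")
Q=np.array([[.495,.1885,.02],[.435,.1885,.02],[.435,.0985,.02],[.495,.0985,.02]]);print(((proj(w,Q)-[160,100])*2).round(0).tolist())
C=cloud(w).reshape(-1,3)
m=(abs(C[:,0]-.465)<.05)&(abs(C[:,1]-.1435)<.065)&(abs(C[:,2]-.018)<.008);q=C[m]
print(m.sum());np.save("q.npy",q)
for x0 in np.arange(.42,.51,.004): 
    mm=abs(q[:,0]-x0)<.002
    if mm.sum(): print(round(x0,3),mm.sum(),q[mm][:,1].min().round(3),q[mm][:,1].max().round(3),np.percentile(q[mm][:,2],95).round(4))
E
```

```text
[-0.1 44.8  0.3] [ 0.001 -0.002 -0.   ] [0.4649 0.1433 0.0748] [ 0.3 -0.9 -1. ] 0.11694733249089251 17.05
[[469.0, 221.0], [363.0, 90.0], [170.0, 253.0], [280.0, 365.0]]
1481
0.436 448 0.099 0.192 0.0222
0.44 59 0.103 0.192 0.0222
0.444 65 0.102 0.192 0.0216
0.448 81 0.102 0.192 0.022
0.452 68 0.102 0.192 0.0218
0.456 131 0.079 0.192 0.0215
0.46 129 0.08 0.192 0.0215
0.464 61 0.08 0.192 0.0221
0.468 14 0.103 0.192 0.0222
0.472 13 0.191 0.192 0.0221
0.476 9 0.191 0.192 0.0222
0.48 10 0.191 0.192 0.0224
0.484 10 0.191 0.192 0.0226
0.488 10 0.191 0.192 0.0224
0.492 11 0.191 0.192 0.0227
0.496 329 0.158 0.192 0.0217
0.504 2 0.19 0.193 0.0101
0.508 3 0.095 0.096 0.0119
```

View pics/w16.png

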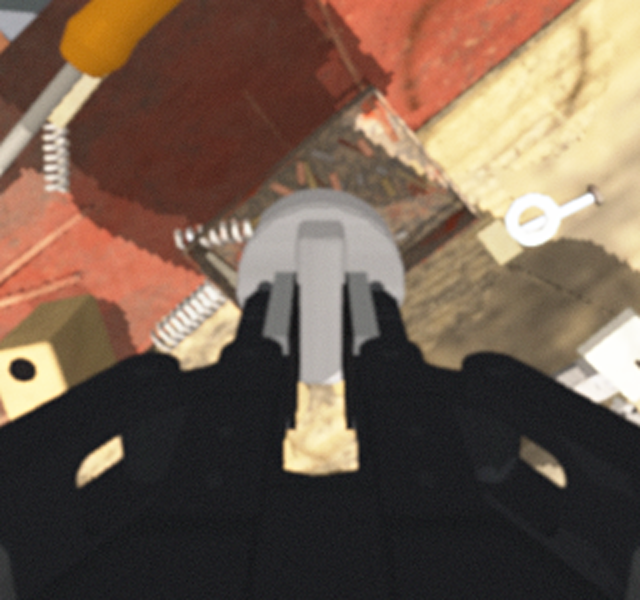

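View pics/s16.png

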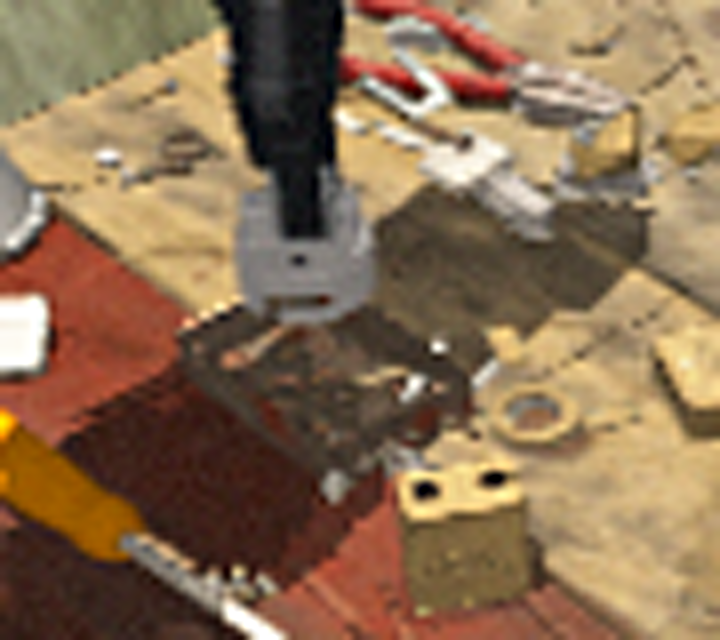

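Run:
```python
import numpy as np
q=np.load("q.npy");h=q[(q[:,2]>.0185)&(q[:,1]>.1)]
for n,m,k in (("lowx",h[:,0]<.45,0),("highx",h[:,0]>.485,0),("highy",h[:,1]>.18,1)):
    e=h[m];print(n,m.sum(),np.percentile(e[:,k],[1,10,50,90,99]).round(4))
for y0 in (.11,.13,.15,.17,.185):
    b=h[abs(h[:,1]-y0)<.006];print(y0,b[b[:,0]<.45][:,0].round(4)[:40:4], b[b[:,0]>.485][:,0].round(4)[:40:4])
```

```text
lowx 356 [0.436  0.4362 0.4368 0.4446 0.4493]
highx 163 [0.4859 0.4924 0.4949 0.4956 0.4962]
highy 240 [0.1803 0.1834 0.1913 0.192  0.1923]
0.11 [0.4365 0.4365 0.4368 0.4371 0.4371 0.4365 0.437  0.4376] []
0.13 [0.4362 0.4363 0.4369 0.4368 0.4372 0.4363 0.4367 0.4372 0.4371] []
0.15 [0.4361 0.4365 0.4366 0.4371 0.4371 0.4362 0.4362 0.4365 0.4371 0.4367] []
0.17 [0.4362 0.4361 0.4361 0.4362 0.4364 0.437  0.4373 0.4372 0.4361 0.4366] [0.4948 0.4949 0.4953 0.4947 0.495  0.4949 0.4951 0.4942 0.4948 0.495 ]
0.185 [0.4361 0.4359 0.4364 0.4365 0.4367 0.4366 0.4367 0.4369 0.4362 0.4362] [0.4948 0.4947 0.4945 0.4942 0.4942 0.4955 0.4951 0.4947 0.4945 0.4958]
```

Run:
```python
from h import *
from station import cams
from scipy.optimize import least_squares
w=cams.capture("wrist");C=cloud(w);z=C[...,2]
m=(abs(C[...,0]-.465)<.035)&(abs(C[...,1]-.1435)<.035)&(abs(z-.07)<.004)
P=C[m];print(m.sum(),np.median(P[:,2]))
# outer edge points: per-angle farthest on camera side
c0=np.array([.465,.1435]);d=P[:,:2]-c0;th=np.arctan2(d[:,1],d[:,0]);rr=np.hypot(*d.T)
E=[]
for b in np.arange(-np.pi,np.pi,.1):
    k=(th>=b)&(th<b+.1)
    if k.sum()>3: i=np.argmax(np.where(k,rr,0)); E.append(P[i]); 
E=np.array(E);E=E[np.hypot(*(E[:,:2]-c0).T)>.018];print(len(E))
o=least_squares(lambda p:np.hypot(E[:,0]-p[0],E[:,1]-p[1])-.023,[.465,.1435],loss="soft_l1",f_scale=.001);print(o.x,(o.fun*1000).round(1))
```

```text
2060 0.07226302979063114
34
[0.4625506  0.14649224] [-0.1  0.   0.  -0.1  0.1  0.2 -0.4 -0.4 -0.1 -0.2 -0.2 -0.  -0.3  0.
 -0.4 -0.   0.  -0.  -0.   0.   0.  -0.1  0.1 -0.1  0.  -0.1  0.   0.2
  0.  -0.   0.1 -0.2  0.1  0.1]
```

Call:
move_arm:
  jaw: [0,0,0,0,0,0,0]
  xyz:
    - [2,0,2.5]
    - [2,10,2.5]
    - [2,20,2.5]
    - [2,30,2.5]
    - [2,36,2.5]
    - [2,40,2.5]
    - [2,40,2.5]
  dr:
    - [0,0,0]
    - [0,0,0]
    - [0,0,0]
    - [0,0,0]
    - [0,0,0]
    - [0,0,0]
    - [0,0,0]

```text
time: 17.9
eef_pos: [0.4681, 0.1439, 0.0346]
orientation: [-0.663, 0.664, -0.244, 0.243]
wrist_force: [0.6, 0.1, -0.6]
gripper_width: 0.123
```

```bash
python3 dl.py .468 .144 .0265
python3 - <<'E'
from h import *
from station import r,cams
w=cams.capture("wrist");crop(w,160,480,100,400,2,"pics/w17.png")
c=cams.capture("scene");crop(c,240,330,160,240,8,"pics/s17.png")
E
```

```text
[-0.1  8.1  0. ] [ 0.001 -0.002 -0.   ] [0.4681 0.1439 0.0346] [ 0.6  0.1 -0.6] 0.12346967049355226 17.9
```

View pics/w17.png

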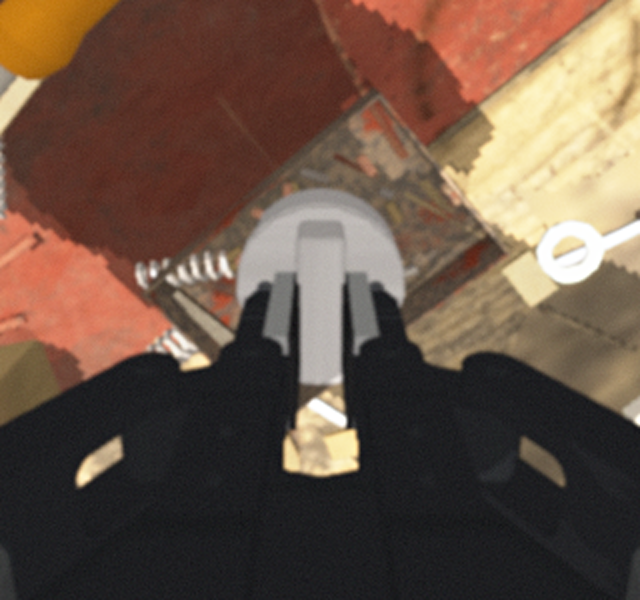

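View pics/s17.png

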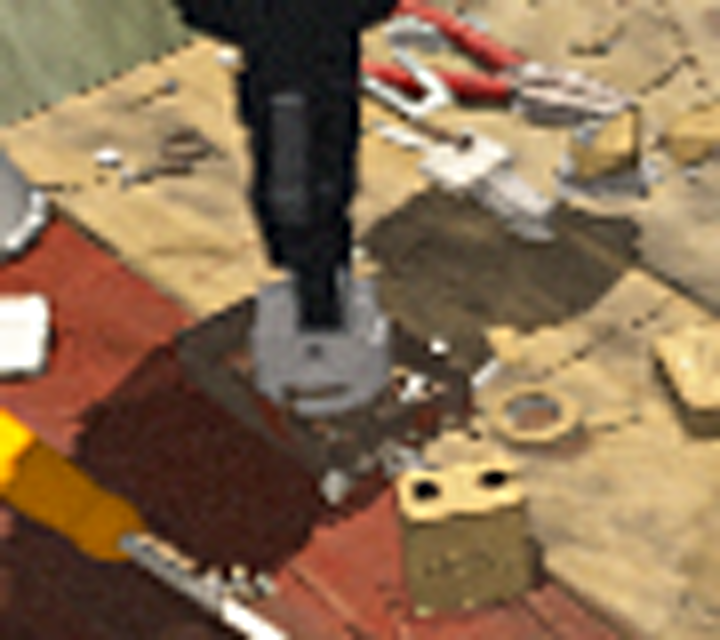

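Call:
move_arm:
  jaw: [0,0,0,0,0]
  xyz:
    - [0,2,0]
    - [0,4,0]
    - [0,6,0]
    - [0,7,0]
    - [0,7,0]
  dr:
    - [0,0,0]
    - [0,0,0]
    - [0,0,0]
    - [0,0,0]
    - [0,0,0]

```text
time: 18.5
eef_pos: [0.4685, 0.1441, 0.0282]
orientation: [-0.664, 0.664, -0.243, 0.244]
wrist_force: [1.0, 0.3, -1.5]
gripper_width: 0.119
```

```bash
python3 dl.py .468 .144 .0265
```

```text
[-0.3  1.7 -0.4] [ 0.    -0.002  0.   ] [0.4685 0.1441 0.0282] [ 1.   0.3 -1.5] 0.11872353327580433 18.5
```

Call:
move_arm:
  jaw: [0,0,0]
  xyz:
    - [0,1,0]
    - [0,2,0]
    - [0,2,0]
  dr:
    - [0,0,0]
    - [0,0,0]
    - [0,0,0]

```text
time: 18.8
eef_pos: [0.4684, 0.144, 0.0261]
orientation: [-0.664, 0.664, -0.243, 0.243]
wrist_force: [-0.1, 0.9, -0.3]
gripper_width: 0.115
```

```bash
python3 dl.py .468 .144 .0265
```

```text
[-0.3 -0.4 -0.3] [ 0.    -0.002  0.   ] [0.4684 0.144  0.0261] [-0.1  0.9 -0.3] 0.11471521154101506 18.8
```

Call:
move_arm:
  jaw: [0,0,0]
  xyz:
    - [0,0.7,0]
    - [0,1.2,0]
    - [0,1.2,0]
  dr:
    - [0,0,0]
    - [0,0,0]
    - [0,0,0]

```text
time: 19.1
eef_pos: [0.4685, 0.1441, 0.0255]
orientation: [-0.664, 0.664, -0.243, 0.243]
wrist_force: [-1.6, 0.3, 5.4]
gripper_width: 0.121
```

```bash
python3 dl.py .468 .144 .0265
```

```text
[-0.4 -1.  -0.4] [ 0.    -0.002  0.   ] [0.4685 0.1441 0.0255] [-1.6  0.3  5.4] 0.1214628820356353 19.1
```

Call:
move_arm:
  jaw: [0,0,0]
  xyz:
    - [0,0.7,0]
    - [0,1.2,0]
    - [0,1.2,0]
  dr:
    - [0,0,0]
    - [0,0,0]
    - [0,0,0]

```text
time: 19.4
eef_pos: [0.4686, 0.144, 0.0254]
orientation: [-0.664, 0.664, -0.244, 0.243]
wrist_force: [-3.2, -1.7, 12.0]
gripper_width: 0.119
```

```bash
python3 dl.py .468 .144 .0265
```

```text
[-0.4 -1.1 -0.4] [ 0.    -0.002 -0.   ] [0.4686 0.144  0.0254] [-3.2 -1.7 12. ] 0.1185634456573784 19.4
```

Call:
move_arm:
  jaw: [0.15,0.2,0.3,0.3,0.3,0.3,0.3,0.3,0.3,0.3]
  xyz:
    - [0,0,0]
    - [0,0,0]
    - [0,0,0]
    - [0,-3,0]
    - [0,-15,0]
    - [0,-30,0]
    - [0,-50,0]
    - [0,-75,0]
    - [0,-100,0]
    - [0,-110,0]
  dr:
    - [0,0,0]
    - [0,0,0]
    - [0,0,0]
    - [0,0,0]
    - [0,0,0]
    - [0,0,0]
    - [0,0,0]
    - [0,0,0]
    - [0,0,0]
    - [0,0,0]

```text
time: 20.4
eef_pos: [0.47, 0.1445, 0.1383]
orientation: [0.665, -0.663, 0.242, -0.245]
wrist_force: [0.0, 0.7, -0.6]
gripper_width: 0.297
```

```bash
python3 dl.py .468 .144 .0265
python3 - <<'E'
from h import *
from station import r,cams
w=cams.capture("wrist");crop(w,160,480,0,300,2,"pics/w18.png")
c=cams.capture("scene");crop(c,240,440,160,310,4,"pics/s18.png")
C=cloud(w);z=C[...,2]
m=(abs(C[...,0]-.466)<.06)&(abs(C[...,1]-.147)<.06)&(abs(z-.0225)<.006)&(np.hypot(C[...,0]-.466,C[...,1]-.147)<.022);P=C[m];print(m.sum())
A=np.c_[P[:,:2],np.ones(len(P))];x,*_=np.linalg.lstsq(A,P[:,2],rcond=None);print("disc plane slope",x,np.median(P[:,2]),cv2.minEnclosingCircle(P[:,:2].astype(np.float32)))
h=C[(abs(C[...,0]-.466)<.05)&(abs(C[...,1]-.147)<.06)&(abs(z-.021)<.0025)&(np.hypot(C[...,0]-.466,C[...,1]-.147)>.025)]
print(np.percentile(h,[3,50,97],axis=0).round(4))
E
```

```text
[ -1.4 111.8  -2.1] [-0.004 -0.002  0.002] [0.47   0.1445 0.1383] [ 0.   0.7 -0.6] 0.2968550201544877 20.4
1169
disc plane slope [-0.00803883  0.00214199  0.02604007] 0.022565121829235424 ((0.4660111665725708, 0.1470174342393875), 0.022002654150128365)
[[0.4361 0.1025 0.0188]
 [0.4692 0.1452 0.0211]
 [0.4959 0.192  0.0224]]
```

View pics/w18.png

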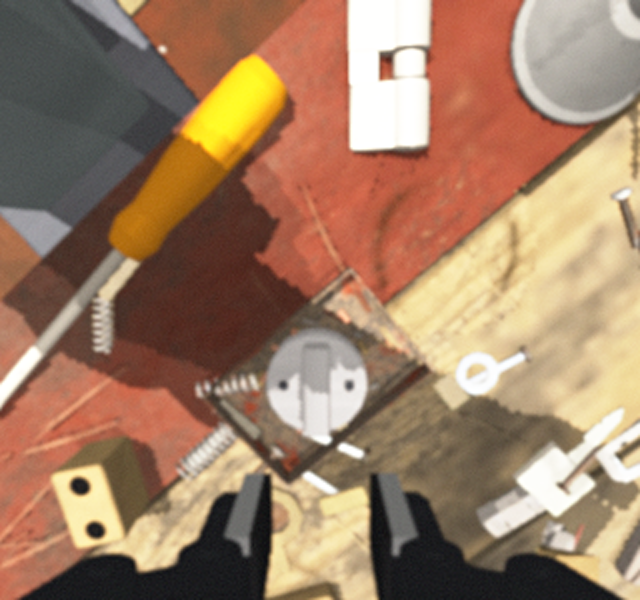

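View pics/s18.png

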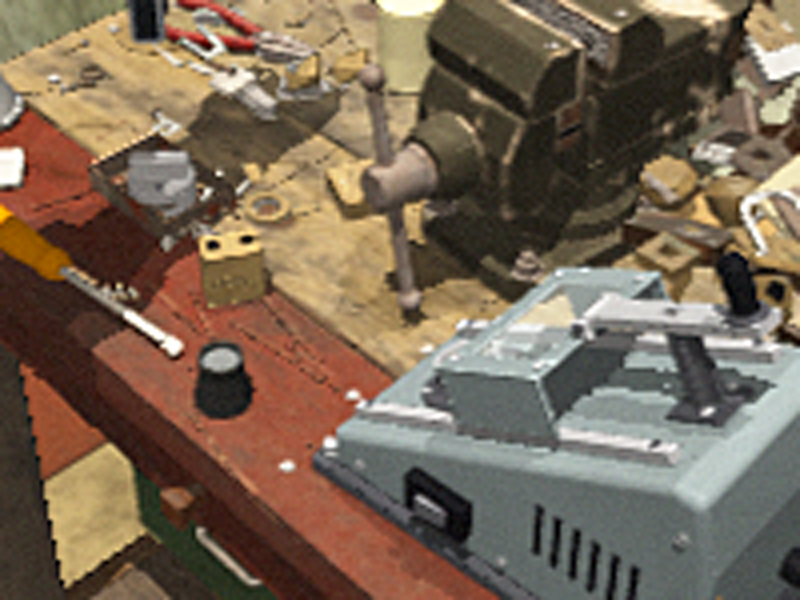

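Run:
```python
from station import r
print(r.state()["time"],r.hand_in())
```

```text
the job is handed in; nothing more can be done
20.5 None
```

The job is done and handed in at 20.5 s of the 54 s allowed; the hand-in gives no verdict.

- **Guard:** I drew it up the face by the bar's knob and lowered the slot over the catch. I eased it down onto the tooth before letting go. The last picture shows the guard still up and the bar lying down on the catch.
- **Cover:** I turned it anticlockwise until the torque rose at about 46–48°, backed off about 3°, and drew it off square to the face with at most a few newtons of resistance. It went down on the tray floor until contact (about 12 N, 1 mm below the expected height) and was released.
- **Last checks:**
  - Seen from the wrist camera, the cover's disc lies flat, tilted less than 0.01 rad. Its top is at 22.6 mm, against 21.5 mm expected.
  - It sits near the middle of the tray, about 3–4 mm off at most going by the lowering measurements. The last centre reading was cropped around the tray's middle, so it doesn't confirm this on its own.
  - The gripper is about 11 cm clear. The screwdriver and brass block look unmoved by eye; I did not measure them.
- **What disagreed:**
  - Before placing, the camera estimates of the tray's position differed by 3–8 mm. I settled it by measuring cover and tray together in the wrist camera.
  - The first grasp of the knob was about 5 mm off with a 10 N side load, so I redid it before lifting.

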